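# Fetch the sample pot from under the wire shelf with the reacher

## Task

A sample pot has been pushed far back under the low wire shelf. Slide the reacher in flat along the bench, squeeze its trigger just firmly enough for both jaws to hold the pot, and draw the pot out into the open in front of the shelf, keeping it upright, without crushing it and without disturbing the other things. Then lay the reacher down flat on the bench and stand the pot in the free front half of the tray on top of the shelf, beside the other pots.

Things in the scene. Friction and masses are not known exactly. Their poses are not given: they have to be found in the camera images.
- reacher_grip (a point): hand grip of the pick-up reacher (all sizes here in mm: 400 long, 35 thick; 0.26 kg) lying flat on the bench. Point 17 above the bench, midway between the black grip's flat back and the grey trigger bar's flat front, upright faces square to x, 56 apart, 70 wide, 30 high. z up, x along the tube to the jaws; the tube lies 65 to the +y side. Squeezed, it shifts half the travel forward in the hand
- reacher_jaws (a point): axis point where the reacher's two cupped jaw pads meet a pot: 345 ahead and 65 to +y of reacher_grip, axes alike. Sprung open: gap 78, 95 outside, tips 10 past it. Trigger slides straight to the grip, 16 at most (faces 56 to 40 apart), 9 N to start, 12 N at the stop if empty; on a pot the jaws meet it at 46, then it stiffens by 10 N per mm and each jaw pinches with a quarter of the extra force
- jaw_l: reacher's jaw on its +y side: black curved finger with a cupped rubber pad 22 high (8 to 30 above the bench); origin on its pivot, 290 ahead of the grip. Both jaws close together in the bench plane when the trigger is squeezed (sizes in mm)
- jaw_r: reacher's other jaw, on its -y side, mirror image of jaw_l
- pot_center (a point): the sample pot under the shelf: upright white cylinder 36 diameter with pink screw cap, 46 high overall, 35 to 70 g, standing on the bench 90 to 150 behind the shelf's front edge; point at its centre, half-way up (23). It pops open if either jaw presses it with more than about 10 N (sizes in mm)
- shelf: low white wire shelf, fixed: 300 deep (x), 400 wide (y), legs at its corners; origin on the bench under its centre, x points into its depth, so its open front edge is at x = -150, z up. Space below is 80 high, top 88 above the bench (sizes in mm)
- tray: white open tray fixed on the shelf top at the -y end: outside 230 (x) by 120 (y), 22 high, walls and floor 4 thick; origin under its centre, x as the shelf's (front end -x). The half with x below 0 is free, the other pots stand at x = 60 to 90 (sizes in mm)
- pot_b_center (a point): one of two more such pots in the tray's rear half, centre; leave alone
- pot_c_center (a point): second pot in the tray's rear half, centre; leave alone
- cool_pack_center (a point): blue flat hard cool pack 80 by 50 by 24 lying under the shelf about 115 to one side of the pot (either side), centre; leave alone (sizes in mm)
- bottle_a_center (a point): clear milk bottle 52 diameter, 105 high, on the rear of the shelf top, centre; leave alone (sizes in mm)
- bottle_b_center (a point): clear milk bottle 52 diameter, 85 high, on the rear of the shelf top, centre; leave alone (sizes in mm)
- beaker_center (a point): steel beaker 72 diameter, 85 high, on the bench, centre; leave alone (sizes in mm)
- lid_tin_center (a point): steel tin with knobbed lid, 84 diameter, 55 high, on the bench, centre; leave alone (sizes in mm)
- pot: the same sample pot, origin at the centre of its underside
Things that resemble listed ones, but are neither listed nor needed, are in the scene too. What is shaped like the pot but red or yellow is not meant.

How it is judged:
By the outcome, as a careful person would: the job done as asked, in the order asked, and still so for the second after the job is handed in, with the robot touching nothing.
It also fails if it takes over 59 s, if anything falls off the work surface, if the arm or the gripper's body presses on something with over 40 N, if the wrist force passes 120 N, or if a joint passes its speed limit or range.

## Robot

A 6-joint arm with a two-finger parallel gripper is mounted at the origin on the work surface. World frame = base frame: x ahead of the robot, y to its left, z up, the work surface at z = 0. Lengths are in m, angles in rad, forces in N, time in s.
With the tool pointing down it reaches from about 0.3 to 0.875 m from the base axis. Payload 6.4 kg.
Tool frame: the origin (TCP) lies between the finger pads; the fingertips stand 25 mm ahead of it and the grasp point (between the pads) lies 6 mm ahead of it; y points along the fingers, x is the direction in which the jaws open and shut, and the axes are right-handed (so a half turn about y gives the same grasp; the last joint's range is limited). The gripper opens to 85 mm and grips with 20 to 120 N. Pads are 22 mm wide; open, the fingers measure 114 mm over their backs; the gripper's body (76 mm by 85 mm) begins 54 mm behind the grasp point. The pads swing forward as they close: fully open they stand 13 mm farther back than shut.
Start: joints at [-1.428, 0.181, 1.607, -0, 1.354, -0.206], TCP at [0.197, -0.54, 0.227] pointing down, gripper open.
Joint ranges: [-2.99, 2.99], [-0.89, 2.07], [0.3, 2.58], [-1.14, 4.28], [0, 2.63], [-3.12, 3.12]. Speed limits (rad/s): [2.57, 2.57, 3.01, 3.14, 3.14, 3.14].

## Interface

Orientations are given as a unit quaternion [w, x, y, z].
In Python, from bench import ctrl, vision, ticket, find_in, regions_of, pinpoint gives the robot as it stands.
- The arm moves only by the tool apply_moves, never from a script. Its argument "increments" is a list of rows, each an object of numbers: "x", "y", "z": the shift along the tool's x, y, z in cm; "ax", "ay", "az": the turn, a rotation vector about the tool's x, y, z in rad; "grip": the closure, from 0 (fully open) to 1 (shut). A call has 1 to 12 rows; each row is the pose to reach, as a shift and turn from the pose measured when the call began, along the tool's axes at that moment; what a row does not reach only later rows make up. A row lasts 1/8 s, in which the tool goes at most 62.5 mm and 10.7 degrees, less where a joint would pass 70% of its speed; a pose out of reach is approached as far as the arm can. A call with a gripper value outside its range is refused whole. The fingers move at their own pace and stop on an object; the grip force is fixed at half the most. Time passes only in rows, so rows that repeat a pose let the fingers close. It gives the time, the measured TCP pose, the force and the opening at its end, in the units of the state.
- ctrl.get_obs(): the state, without advancing time (a new reading comes with each control period).
- vision.camera(name): name is "side" or "top"; returns the picture (384x512x3 uint8, red, green, blue); there is no depth.
- vision.camera_params(name): a dict with "intrinsics" (3x3 intrinsics, pixels), "k1" (the pictures are not rectified: a ray, as slopes to the right and down, at radius r is drawn at 1 + k1 r^2 times it, then the intrinsics apply), "R" (3x3) and "t" (3): a world point X has camera coordinates R X + t. Camera axes: x right, y down, z forward; pixel columns grow to the right and rows downward; lengths in m; the calibration is good to about 2 mm. A picture is of the moment at which its call begins. camera_params takes no time and is no camera call.
- ticket.hand_in(): hands the job in, once; it reports no verdict.
Trained networks look in the newest picture that a camera, given by its name, has taken for a name from the list of things; names that differ only in an ending like _2 or _b are one class to them, and where a whole thing is asked for, a point or a joint stands for the part that bears it (a point fixed in the world has none). Each returns a list of dicts, best first, with "p" (0 to 1); they miss things now and then, are a little off and sometimes report something else, mostly with a low value. They report only what shows in the picture. A call takes as long as a camera call. They do not tell look-alikes from the thing itself.
- find_in(camera, query): "rect" ([centre column, centre row, width, height] in pixels, round what is visible of it).
- regions_of(camera, query): "mask" (384x512 bool, what is visible of it) and "rect" ([centre column, centre row, width, height] in pixels, round what is visible of it).
- pinpoint(camera, query): "xy" ([column, row] in pixels: a listed point, or the origin of a listed thing).
The state is a dict: "time_s": time; "q": joint angles; "dq": joint speeds; "joint_efforts": joint torques, N m; "eef_pos": TCP position; "eef_rot": TCP orientation; "wrist_force": force on the tool from outside, world axes, zero at the start; "torque": the same for the moment, N m; "opening": opening from 0.0 (shut) to 1.0 (fully open).
Only numpy, scipy, OpenCV 4.12 (cv2) and the standard library are available. Lean on these libraries where they do the work, as an engineer would, in place of code of your own. Each camera call takes 0.05 s, during which the arm holds its last target.

## Working session

There is one attempt and no reset: what is moved stays moved. The work goes in short steps, Python scripts to look and compute and a tool call to move; the robot and the scene stay as the last step left them, time stands still between calls to the robot, and variables do not carry over. Pictures are saved under pics/ and viewed, and the job is handed in when it is done.

Besides the shell and the picture viewer there is one more tool, called by a JSON object that holds its "method" and its "body". apply_moves: Moves the arm, as the interface text tells. Its arguments: {"type":"object","properties":{"increments":{"type":"array","items":{"type":"object","properties":{"x":{"type":"number"},"y":{"type":"number"},"z":{"type":"number"},"ax":{"type":"number"},"ay":{"type":"number"},"az":{"type":"number"},"grip":{"type":"number"}}}}},"required":["increments"]}

```bash
ls; mkdir -p pics; python3 - <<'E'
from bench import ctrl, vision
import cv2
o=ctrl.get_obs(); print(o)
for n in("side","top"):
    im=vision.camera(n); cv2.imwrite(f"pics/{n}0.png",im[:,:,::-1]); p=vision.camera_params(n); print(n,p)
E
```

```text
pics
{'time_s': 0.0, 'q': array([-1.42831634e+00,  1.81527586e-01,  1.60803449e+00,  2.03309889e-05,
        1.35378490e+00, -2.06276120e-01]), 'dq': array([ 0.00065563,  0.00115417,  0.00012522, -0.00013479,  0.00126829,
        0.0007268 ]), 'joint_efforts': array([-7.41571366e-04, -4.44866824e+01, -3.51333976e+01, -3.26520585e-04,
        8.92092066e-03,  1.49450926e-05]), 'eef_pos': array([ 0.1964475 , -0.53979795,  0.22567892]), 'eef_rot': array([ 0.57962118, -0.57870688,  0.40608986, -0.40525135]), 'wrist_force': array([-1.046656  , -0.30883212,  0.37115558]), 'torque': array([-0.01654896, -0.04028925,  0.06796896]), 'opening': 0.9980572345437828}
side {'intrinsics': array([[454.67871719,   0.        , 259.29396912],
       [  0.        , 454.67871719, 188.21588112],
       [  0.        ,   0.        ,   1.        ]]), 'k1': 0.03642609263723699, 'R': array([[-0.69445858, -0.71953197, -0.00101224],
       [-0.40653923,  0.3935326 , -0.82453499],
       [ 0.59367763, -0.57219388, -0.56581006]]), 't': array([0.39043285, 0.28418164, 1.1159957 ])}
top {'intrinsics': array([[350.56007286,   0.        , 250.92786929],
       [  0.        , 350.56007286, 190.00153129],
       [  0.        ,   0.        ,   1.        ]]), 'k1': 0.0035873886473119614, 'R': array([[-0.00894956, -0.99995261,  0.00383284],
       [-0.97969219,  0.0080003 , -0.20034771],
       [ 0.20030755, -0.00554802, -0.97971736]]), 't': array([0.08031456, 0.52574427, 1.01630401])}
```

View pics/side0.png

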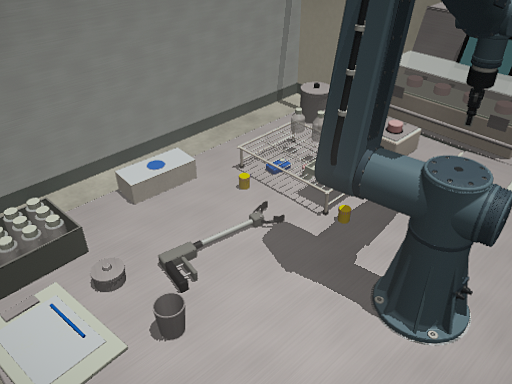

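View pics/top0.png

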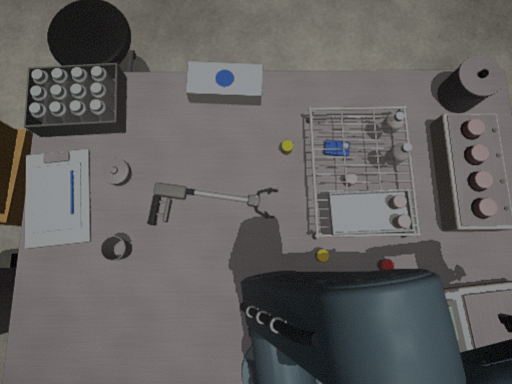

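The side view shows the reacher at about (160–285, 200–290), the shelf around (290,160) and the cool pack at (278,166). In the top view the shelf's front is its left edge at col ~315, and the tray is at (370,212). The pot is seen through the wires at about (350,178). The yellow pots at (287,146) and (322,255) and the red one at (387,265) are decoys.

```bash
cat > h.py <<'E'
import numpy as np, cv2
from bench import ctrl, vision, find_in, regions_of, pinpoint
P={n:vision.camera_params(n) for n in("side","top")}
def ray(n,uv):
    p=P[n];K=p["intrinsics"];d=np.array([(uv[0]-K[0,2])/K[0,0],(uv[1]-K[1,2])/K[1,1]])
    s=d.copy()
    for _ in range(20): s=d/(1+p["k1"]*(s@s))
    v=p["R"].T@np.array([s[0],s[1],1]);c=-p["R"].T@p["t"]
    return c,v/np.linalg.norm(v)
def atz(n,uv,z):
    c,v=ray(n,uv);return c+v*(z-c[2])/v[2]
def tri(a,b):
    c1,v1=ray("side",a);c2,v2=ray("top",b)
    A=np.array([v1,-v2]).T;s=np.linalg.lstsq(A,c2-c1,rcond=None)[0]
    x=c1+s[0]*v1;y=c2+s[1]*v2;return (x+y)/2,np.linalg.norm(x-y)
def proj(n,X):
    p=P[n];q=p["R"]@np.asarray(X)+p["t"];s=q[:2]/q[2];s=s*(1+p["k1"]*(s@s));K=p["intrinsics"]
    return np.array([K[0,0]*s[0]+K[0,2],K[1,1]*s[1]+K[1,2]])
np.set_printoptions(precision=4,suppress=True)
E
python3 - <<'E'
from h import *
vision.camera("side");vision.camera("top")
for q in["reacher_grip","reacher_jaws","jaw_l","jaw_r","pot_center","shelf","tray","cool_pack_center","bottle_a_center","beaker_center","lid_tin_center"]:
    r={}
    for n in("side","top"):
        r[n]=pinpoint(n,q)
        print(q,n,[(np.round(d["xy"],1).tolist(),round(float(d["p"]),2)) for d in r[n][:5]])
    if r["side"] and r["top"]:
        print("   ",tri(r["side"][0]["xy"],r["top"][0]["xy"]))
print(ctrl.get_obs()["time_s"])
im=vision.camera("top");cv2.imwrite("pics/tz.png",cv2.resize(im[90:280,270:430,::-1],None,fx=3.1,fy=3.1,interpolation=cv2.INTER_CUBIC))
im=vision.camera("side");cv2.imwrite("pics/sz.png",cv2.resize(im[80:300,150:360,::-1],None,fx=2.7,fy=2.7,interpolation=cv2.INTER_CUBIC))
E
```

```text
reacher_grip side [([178.8, 271.4], 0.67), ([107.5, 271.6], 0.4)]
reacher_grip top [([160.9, 210.4], 0.6), ([345.3, 181.2], 0.57)]
    (array([0.4767, 0.3619, 0.0188]), np.float64(0.015569118047962188))
reacher_jaws side [([271.4, 208.8], 0.69)]
reacher_jaws top [([272.7, 204.3], 0.65), ([393.1, 120.3], 0.36)]
    (array([0.489 , 0.0123, 0.0329]), np.float64(0.010450372795982106))
jaw_l side [([262.1, 223.7], 0.51), ([254.6, 221.8], 0.46), ([271.9, 207.6], 0.31)]
jaw_l top [([255.4, 199.7], 0.66), ([254.9, 200.6], 0.48)]
    (array([ 0.5009,  0.057 , -0.0046]), np.float64(0.014088076683267232))
jaw_r side [([262.1, 223.7], 0.51), ([254.6, 221.8], 0.46), ([271.9, 207.6], 0.31)]
jaw_r top [([255.4, 199.7], 0.66), ([254.9, 200.6], 0.48)]
    (array([ 0.5009,  0.057 , -0.0046]), np.float64(0.014088076683267232))
pot_center side [([344.1, 213.8], 0.61), ([246.4, 180.6], 0.5), ([307.0, 170.3], 0.37), ([277.4, 166.4], 0.35)]
pot_center top [([347.0, 178.9], 0.66), ([320.8, 253.1], 0.65), ([383.3, 265.6], 0.59), ([286.1, 142.5], 0.54), ([346.5, 180.7], 0.46)]
    (array([ 0.5454, -0.3233, -0
[... 313 characters left out ...]
3, 165.4], 0.75)]
cool_pack_center top [([340.1, 148.7], 0.75), ([348.8, 178.3], 0.72)]
    (array([ 0.6768, -0.2114,  0.0085]), np.float64(0.01583203651080282))
bottle_a_center side [([319.8, 124.4], 0.71)]
bottle_a_center top [([397.8, 153.5], 0.76), ([370.3, 212.4], 0.59)]
    (array([ 0.6086, -0.3389,  0.1523]), np.float64(0.0016277596895721775))
beaker_center side [([171.1, 315.1], 0.75)]
beaker_center top [([120.1, 246.8], 0.76), ([349.0, 177.6], 0.52)]
    (array([0.3611, 0.4696, 0.0398]), np.float64(0.005031623194428043))
lid_tin_center side [([105.9, 271.9], 0.69)]
lid_tin_center top [([113.7, 171.1], 0.94)]
    (array([0.5955, 0.5065, 0.0345]), np.float64(0.003599423886193902))
1.3
```

View pics/tz.png

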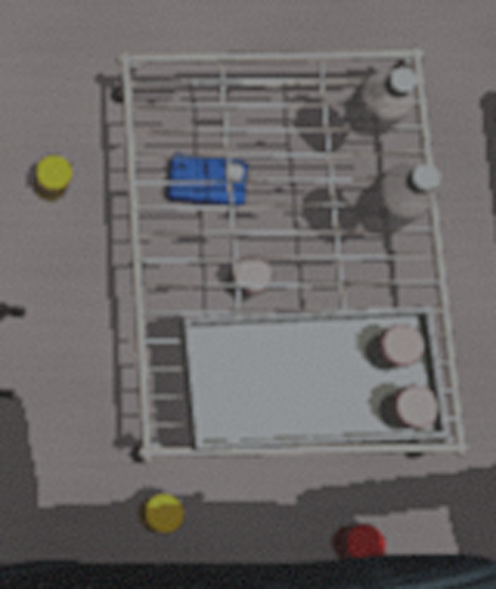

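View pics/sz.png

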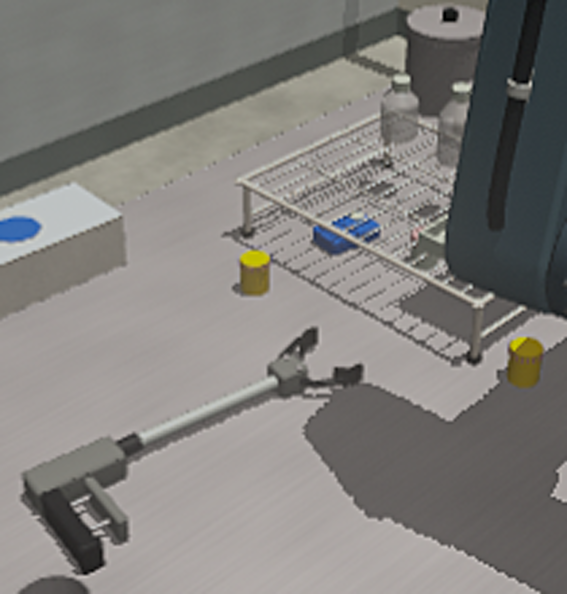

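```bash
python3 - <<'E'
from h import *
im=cv2.imread("pics/top0.png");cv2.imwrite("pics/rz.png",cv2.resize(im[175:230,140:290],None,fx=5.3,fy=5.3,interpolation=cv2.INTER_CUBIC))
from scipy.spatial.transform import Rotation as R
q=ctrl.get_obs()["eef_rot"];print(R.from_quat([*q[1:],q[0]]).as_matrix())
for n,uv,z in[("top",(160.9,210.4),.017),("top",(272.7,204.3),.017),("top",(255.4,199.7),.017),("side",(178.8,271.4),.017),("side",(271.4,208.8),.017),("top",(351.6,179.4),.046),("side",(303,167),.04),("top",(315,236),.088),("top",(310,108.5),.088),("top",(418,235),.088),("top",(405,108),.088)]:
    print(n,uv,atz(n,uv,z))
E
```

```text
[[ 0.3418 -0.      0.9398]
 [-0.9398 -0.      0.3418]
 [ 0.     -1.     -0.    ]]
top (160.9, 210.4) [0.4712 0.3566 0.017 ]
top (272.7, 204.3) [0.4875 0.0079 0.017 ]
top (255.4, 199.7) [0.5026 0.0619 0.017 ]
side (178.8, 271.4) [0.4855 0.365  0.017 ]
side (271.4, 208.8) [0.508  0.0002 0.017 ]
top (351.6, 179.4) [ 0.5588 -0.2359  0.046 ]
side (303, 167) [ 0.5792 -0.2256  0.04  ]
top (315, 236) [ 0.3829 -0.1069  0.088 ]
top (310, 108.5) [ 0.7754 -0.1092  0.088 ]
top (418, 235) [ 0.3833 -0.4033  0.088 ]
top (405, 108) [ 0.7748 -0.4038  0.088 ]
```

View pics/rz.png

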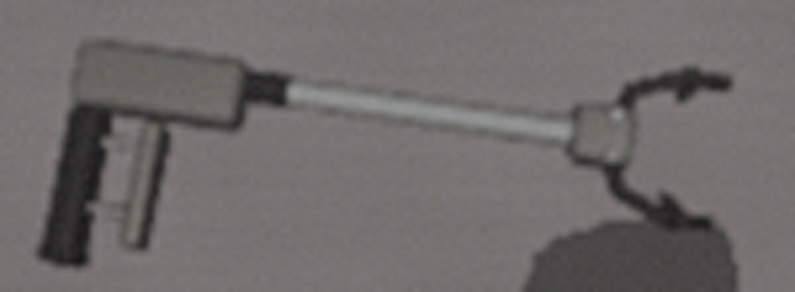

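```bash
python3 - <<'E'
from h import *
im=cv2.imread("pics/side0.png");cv2.imwrite("pics/rs.png",cv2.resize(im[195:295,150:295],None,fx=5.4,fy=5.4,interpolation=cv2.INTER_CUBIC))
T=lambda u,v:(140+u/5.3,175+v/5.3)
a=atz("top",T(290,93),.02);b=atz("top",T(565,130),.02);print(a,b,np.degrees(np.arctan2(*(b-a)[:2])))
for p in[(82,105),(65,265),(107,187),(55,185),(158,185),(721,153),(80,42),(243,62)]:
    print(p,atz("top",T(*p),.03))
E
```

```text
[0.5265 0.2522 0.02  ] [0.5029 0.0894 0.02  ] -171.74970010976966
(82, 105) [0.5183 0.3722 0.03  ]
(65, 265) [0.4246 0.3777 0.03  ]
(107, 187) [0.4697 0.3555 0.03  ]
(55, 185) [0.4711 0.3857 0.03  ]
(158, 185) [0.4706 0.3259 0.03  ]
(721, 153) [ 0.4867 -0.0016  0.03  ]
(80, 42) [0.5562 0.3751 0.03  ]
(243, 62) [0.5433 0.2787 0.03  ]
```

View pics/rs.png

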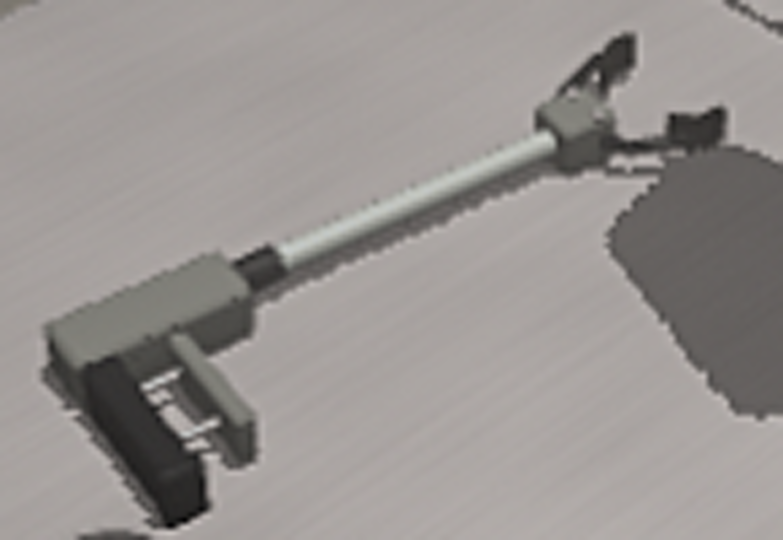

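```bash
python3 - <<'E'
from h import *
T=lambda u,v:(140+u/5.3,175+v/5.3)
S=lambda u,v:(150+u/5.4,195+v/5.4)
for s,t,nm in[((283,250),(290,93),"tube start"),((550,145),(565,130),"tube end"),((150,400),(87,185),"grip inner?"),((95,365),(82,105),"grip top corner at body"),((238,425),(140,245),"trigger end"),((190,480),(65,262),"grip end"),((215,255),(243,62),"body front far top corner"),((50,325),(80,42),'body rear far top')]:
    print(nm,tri(S(*s),T(*t)))
E
```

```text
tube start (array([0.5267, 0.2525, 0.0255]), np.float64(0.003407636484219012))
tube end (array([0.5027, 0.089 , 0.018 ]), np.float64(0.0012548267976038897))
grip inner? (array([0.4736, 0.3691, 0.0352]), np.float64(0.009151512358799747))
grip top corner at body (array([0.5193, 0.3732, 0.03  ]), np.float64(0.002817834007892902))
trigger end (array([0.4411, 0.3412, 0.0222]), np.float64(0.012207398362240841))
grip end (array([0.4291, 0.3815, 0.0245]), np.float64(0.006098919945120369))
body front far top corner (array([0.5457, 0.2808, 0.0272]), np.float64(0.004611720431208638))
body rear far top (array([0.556 , 0.3748, 0.033 ]), np.float64(0.0015302616095066069))
```

```bash
cat >> h.py <<'E'
from scipy.spatial.transform import Rotation as R
def pose():
    o=ctrl.get_obs();q=o["eef_rot"];return o["eef_pos"],R.from_quat([*q[1:],q[0]]),o
def todo(p,xdir):
    """tool shift (cm) and turn for TCP target p, tool x along xdir (world xy), tool y down"""
    c,r,o=pose();x=np.array([*xdir,0.]);x/=np.linalg.norm(x);y=np.array([0,0,-1.])
    M=np.array([x,y,np.cross(x,y)]).T
    print("cm",np.round(r.inv().apply(np.array(p)-c)*100,2),"turn",np.round((r.inv()*R.from_matrix(M)).as_rotvec(),3),"| at",np.round(c,4),"open",round(o["opening"],3),"F",np.round(o["wrist_force"],1),"t",round(o["time_s"],2))
E
python3 -c "
from h import *
todo((.475,.355,.13),(-.143,-.990)); print(pose()[2]['q'])"
```

```text
cm [-74.63   9.66  56.77] turn [0.    0.492 0.   ] | at [ 0.1965 -0.5404  0.2266] open 0.997 F [ 0.5 -0.6 -0.6] t 1.4
[-1.4283  0.1808  1.607  -0.      1.3538 -0.2063]
```

{"method": "apply_moves", "body": {"increments": [{"x": -12,"y": 0,"z": 6,"ay": 0.1,"grip": 0},{"x": -30,"y": 0,"z": 20,"ay": 0.2,"grip": 0},{"x": -45,"y": 0,"z": 34,"ay": 0.3,"grip": 0},{"x": -60,"y": 0,"z": 45,"ay": 0.492,"grip": 0},{"x": -74.6,"y": 0,"z": 56.8,"ay": 0.492,"grip": 0},{"x": -74.6,"y": 2,"z": 56.8,"ay": 0.492,"grip": 0},{"x": -74.6,"y": 2,"z": 56.8,"ay": 0.492,"grip": 0},{"x": -74.6,"y": 2,"z": 56.8,"ay": 0.492,"grip": 0},{"x": -74.6,"y": 2,"z": 56.8,"ay": 0.492,"grip": 0},{"x": -74.6,"y": 2,"z": 56.8,"ay": 0.492,"grip": 0},{"x": -74.6,"y": 2,"z": 56.8,"ay": 0.492,"grip": 0},{"x": -74.6,"y": 2,"z": 56.8,"ay": 0.492,"grip": 0}]}}

```text
invalid input
```

```bash
python3 -c "
from h import *
todo((.475,.355,.13),(-.143,-.990)); print(pose()[2]['q'])"
```

```text
cm [-74.63   9.66  56.77] turn [0.    0.492 0.   ] | at [ 0.1965 -0.5404  0.2266] open 0.997 F [ 0.5 -0.6 -0.6] t 1.4
[-1.4283  0.1808  1.607  -0.      1.3538 -0.2063]
```

{"method": "apply_moves", "body": {"increments": [{"x": -6,"y": 0,"z": 2,"ax": 0,"ay": 0.1,"az": 0,"grip": 0}]}}

```text
time_s: 1.52
eef_pos: [0.1943, -0.4794, 0.225]
eef_rot: [0.558, -0.557, 0.436, -0.435]
wrist_force: [-0.4, -0.1, 1.0]
opening: 0.994
```

```bash
python3 -c "
from h import *
todo((.475,.355,.2),(-.143,-.990))"
```

```text
cm [-74.14   2.63  47.46] turn [ 0.     0.388 -0.002] | at [ 0.1943 -0.4794  0.225 ] open 0.994 F [-0.4 -0.1  1. ] t 1.52
```

{"method": "apply_moves", "body": {"increments": [{"x": -74.1,"y": 2.6,"z": 47.5,"ax": 0,"ay": 0.388,"az": 0,"grip": 0},{"x": -74.1,"y": 2.6,"z": 47.5,"ax": 0,"ay": 0.388,"az": 0,"grip": 0},{"x": -74.1,"y": 2.6,"z": 47.5,"ax": 0,"ay": 0.388,"az": 0,"grip": 0},{"x": -74.1,"y": 2.6,"z": 47.5,"ax": 0,"ay": 0.388,"az": 0,"grip": 0},{"x": -74.1,"y": 2.6,"z": 47.5,"ax": 0,"ay": 0.388,"az": 0,"grip": 0},{"x": -74.1,"y": 2.6,"z": 47.5,"ax": 0,"ay": 0.388,"az": 0,"grip": 0},{"x": -74.1,"y": 2.6,"z": 47.5,"ax": 0,"ay": 0.388,"az": 0,"grip": 0},{"x": -74.1,"y": 2.6,"z": 47.5,"ax": 0,"ay": 0.388,"az": 0,"grip": 0},{"x": -74.1,"y": 2.6,"z": 47.5,"ax": 0,"ay": 0.388,"az": 0,"grip": 0},{"x": -74.1,"y": 2.6,"z": 47.5,"ax": 0,"ay": 0.388,"az": 0,"grip": 0}]}}

```text
time_s: 2.78
eef_pos: [0.395, 0.1164, 0.2084]
eef_rot: [-0.464, 0.462, -0.534, 0.534]
wrist_force: [1.2, -0.9, 0.8]
opening: 1.0
```

Now the side view is free of the arm, so I'll look for the pot while moving on.

```bash
python3 - <<'E'
from h import *
im=vision.camera("side");cv2.imwrite("pics/s1.png",cv2.resize(im[110:250,220:400,::-1],None,fx=4.2,fy=4.2,interpolation=cv2.INTER_CUBIC))
im=vision.camera("top");cv2.imwrite("pics/t1.png",cv2.resize(im[90:280,270:450,::-1],None,fx=3.1,fy=3.1,interpolation=cv2.INTER_CUBIC))
todo((.475,.355,.10),(-.143,-.990)); print(pose()[2]['q'])
E
```

```text
cm [-24.36  10.87   4.82] turn [ 0.001  0.009 -0.004] | at [0.3946 0.1197 0.2079] open 1.004 F [-1.2 -0.5 -0.6] t 2.88
[ 0.0019 -0.187   2.0128  0.0037  1.3159  1.7062]
```

View pics/s1.png

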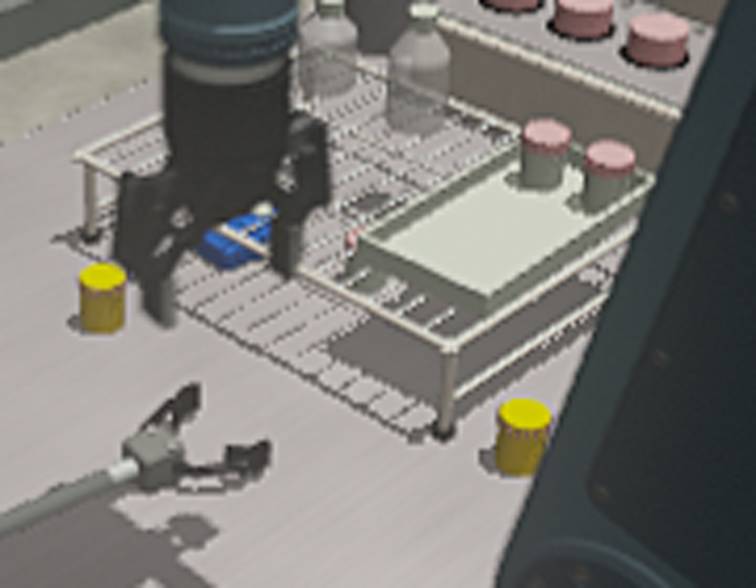

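View pics/t1.png

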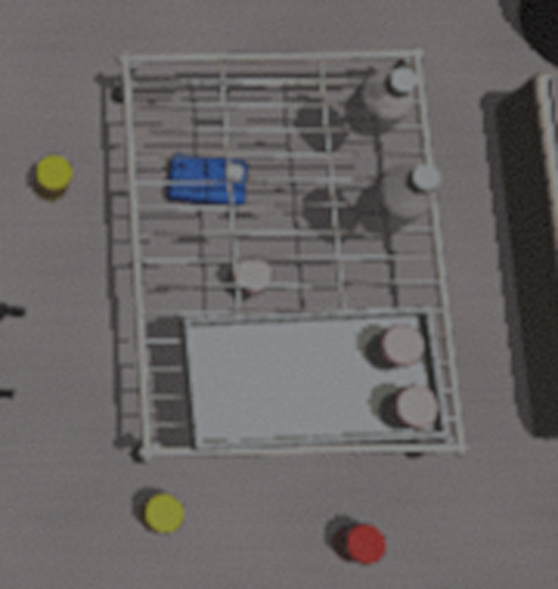

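```bash
python3 - <<'E'
from h import *
im=cv2.imread("pics/s1.png")
x,y=.5588,-.2359
for z in(0,.034,.046):
    a=np.linspace(0,2*np.pi,40)
    pts=[(proj("side",(x+.018*np.cos(t),y+.018*np.sin(t),z))-[220,110])*4.2 for t in a]
    cv2.polylines(im,[np.int32(pts)],True,(0,255,0),1)
# shelf, tray model
def box(cx,cy,lx,ly,z,c):
    pts=[(proj("side",(cx+i*lx/2,cy+j*ly/2,z))-[220,110])*4.2 for i,j in((1,1),(1,-1),(-1,-1),(-1,1))]
    cv2.polylines(im,[np.int32(pts)],True,c,1)
box(.579,-.256,.4,.3,.088,(0,0,255))
cv2.imwrite("pics/s1o.png",im)
# tray corners, top image rim z=.110
T=lambda u,v:(270+u/3.1,90+v/3.1)
for p in[(186,318),(196,447),(427,311),(446,438)]: print(atz("top",T(*p),.11))
for p in[(402,345),(416,406)]: print(atz("top",T(*p),.092+.046))
print('pot',atz("top",T(253,277),.046),'cool',atz("top",T(208,180),.024),"yellow",atz("top",T(55,174),.046),atz("top",T(164,513),.046))
E
```

```text
[ 0.5053 -0.1517  0.11  ]
[ 0.386  -0.1543  0.11  ]
[ 0.5101 -0.3766  0.11  ]
[ 0.3922 -0.3822  0.11  ]
[ 0.4735 -0.3381  0.138 ]
[ 0.4185 -0.3453  0.138 ]
pot [ 0.5589 -0.2359  0.046 ] cool [ 0.6677 -0.2027  0.024 ] yellow [ 0.6681 -0.0416  0.046 ] [ 0.3283 -0.1355  0.046 ]
```

View pics/s1o.png

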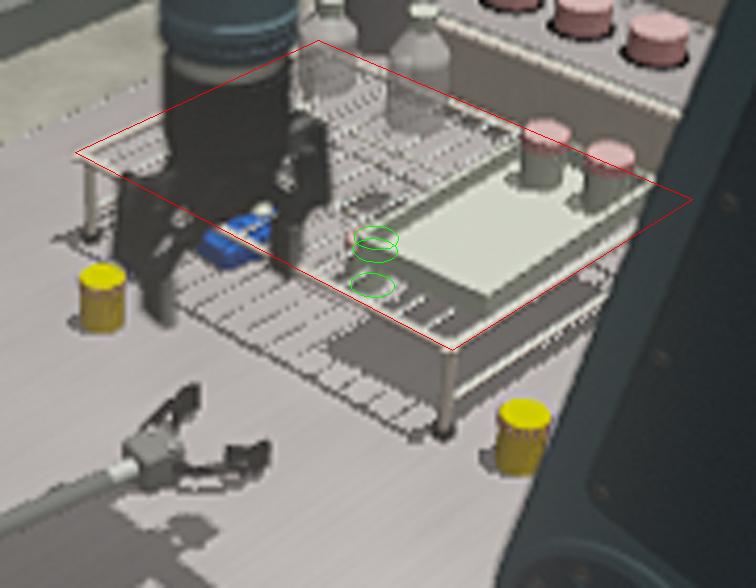

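{"method": "apply_moves", "body": {"increments": [{"x": -24.4,"y": 10.9,"z": 4.8,"ax": 0,"ay": 0,"az": 0,"grip": 0},{"x": -24.4,"y": 10.9,"z": 4.8,"ax": 0,"ay": 0,"az": 0,"grip": 0},{"x": -24.4,"y": 10.9,"z": 4.8,"ax": 0,"ay": 0,"az": 0,"grip": 0},{"x": -24.4,"y": 10.9,"z": 4.8,"ax": 0,"ay": 0,"az": 0,"grip": 0},{"x": -24.4,"y": 10.9,"z": 4.8,"ax": 0,"ay": 0,"az": 0,"grip": 0},{"x": -24.4,"y": 10.9,"z": 4.8,"ax": 0,"ay": 0,"az": 0,"grip": 0}]}}

```text
time_s: 3.62
eef_pos: [0.4744, 0.3557, 0.0983]
eef_rot: [0.466, -0.466, 0.533, -0.531]
wrist_force: [-0.3, 0.2, -1.0]
opening: 1.005
```

{"method": "apply_moves", "body": {"increments": [{"x": 0,"y": 4,"z": 0,"ax": 0,"ay": 0,"az": 0,"grip": 0},{"x": 0,"y": 5,"z": 0,"ax": 0,"ay": 0,"az": 0,"grip": 0},{"x": 0,"y": 6,"z": 0,"ax": 0,"ay": 0,"az": 0,"grip": 0},{"x": 0,"y": 6.8,"z": 0,"ax": 0,"ay": 0,"az": 0,"grip": 0},{"x": 0,"y": 6.8,"z": 0,"ax": 0,"ay": 0,"az": 0,"grip": 0}]}}

```text
time_s: 4.25
eef_pos: [0.4744, 0.3557, 0.0305]
eef_rot: [0.466, -0.466, 0.533, -0.531]
wrist_force: [0.7, -1.0, -0.5]
opening: 1.004
```

```bash
python3 - <<'E'
from h import *
im=vision.camera("side");cv2.imwrite("pics/s2.png",cv2.resize(im[190:330,110:310,::-1],None,fx=4,fy=4,interpolation=cv2.INTER_CUBIC))
im=vision.camera("top");cv2.imwrite("pics/t2.png",cv2.resize(im[150:270,100:300,::-1],None,fx=4,fy=4,interpolation=cv2.INTER_CUBIC))
todo((.475,.355,.03),(-.143,-.990))
E
```

```text
cm [0.1  0.1  0.04] turn [ 0.002  0.011 -0.003] | at [0.4747 0.356  0.031 ] open 1.008 F [ 0.1 -0.4 -0.4] t 4.35
```

View pics/s2.png

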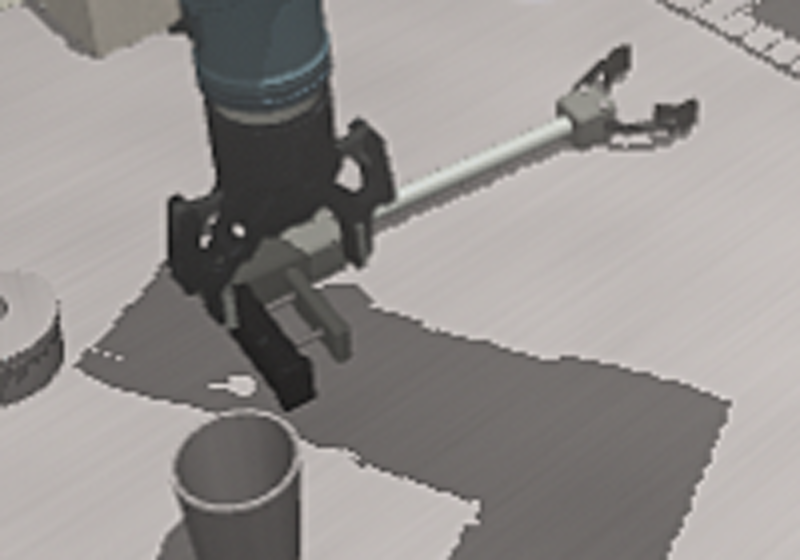

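View pics/t2.png

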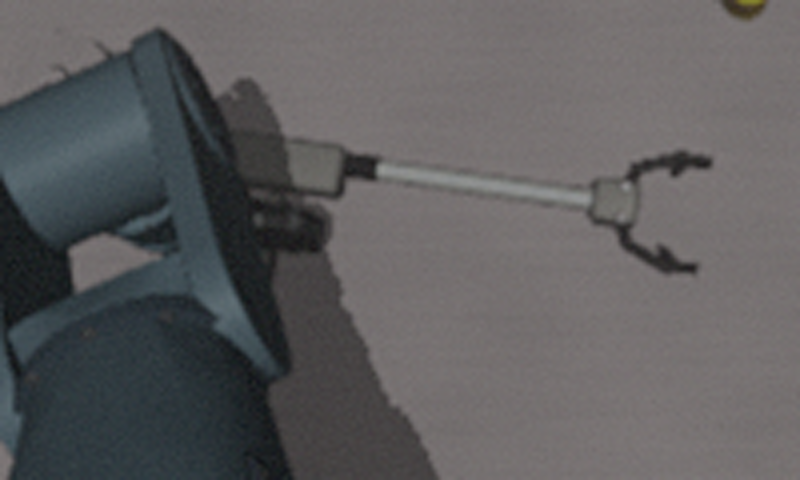

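```bash
python3 - <<'E'
from h import *
c,r,o=pose()
for dx,dy in((.0425,.025),(-.0425,.025),(.0425,.0),(.0425,.012),(0,0)):
    X=c+r.apply([dx,dy,0]); print(X,(proj("side",X)-[110,190])*4,(proj("top",X)-[100,150])*4)
for X in[(.4757,.3554,.017),(.4757-.0040,.3554-.0277,.03),(.4757+.004,.3554+.0277,.03)]: print((proj("side",X)-[110,190])*4)
E
```

```text
[0.4691 0.314  0.0059] [354.7002 311.9905] [301.2643 245.891 ]
[0.4803 0.3982 0.0061] [239.0602 368.0187] [194.5204 232.574 ]
[0.4691 0.3139 0.0309] [351.8956 284.2708] [294.6099 241.2879]
[0.4691 0.3139 0.0189] [353.2504 297.6554] [297.8413 243.5232]
[0.4747 0.356  0.031 ] [294.4169 311.5777] [239.997  234.4767]
[296.3271 325.9643]
[332.7087 293.5341]
[255.2758 329.7679]
```

```bash
python3 - <<'E'
from h import *
im=vision.camera("side");c=im[225:300,145:225,::-1].astype(float)
c=np.clip((c/255)**.5*255,0,255).astype(np.uint8)
cv2.imwrite("pics/s3.png",cv2.resize(c,None,fx=7.5,fy=7.5,interpolation=cv2.INTER_CUBIC))
print(atz("side",(110+225/4,190+318/4),.018),atz("side",(110+358/4,190+265/4),.018))
E
```

```text
[0.5131 0.3849 0.018 ] [0.4926 0.2919 0.018 ]
```

View pics/s3.png

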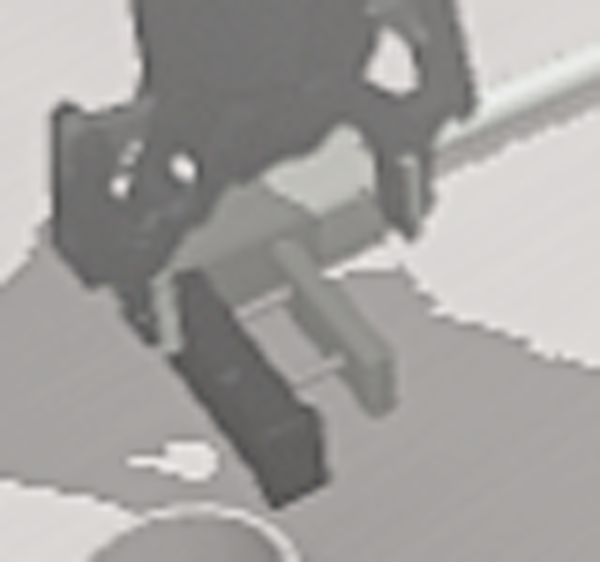

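```bash
python3 - <<'E'
from h import *
c,r,o=pose()
for lat in(-.011,0,.011):
  for uv in((165.7,270.3),(199.7,257)):
    C,v=ray("side",uv);N=r.as_matrix()[:,2];s=((c-C)@N+lat)/(v@N);X=C+s*v
    print(lat,uv,r.inv().apply(X-c),X)
E
```

```text
-0.011 (165.7, 270.3) [-0.0524 -0.0308 -0.011 ] [0.4708 0.4094 0.062 ]
-0.011 (199.7, 257) [ 0.0433 -0.0222 -0.011 ] [0.4582 0.3146 0.0531]
0 (165.7, 270.3) [-0.0483 -0.0197  0.    ] [0.4812 0.4039 0.0509]
0 (199.7, 257) [ 0.0487 -0.0109  0.    ] [0.4683 0.3078 0.0418]
0.011 (165.7, 270.3) [-0.0441 -0.0086  0.011 ] [0.4915 0.3984 0.0397]
0.011 (199.7, 257) [0.0542 0.0003 0.011 ] [0.4785 0.3009 0.0306]
```

```bash
python3 - <<'E'
from h import *
c,r,o=pose()
for dx in(.05,.057):
  for z in(.02,.04,.06,.08,.1):
    X=c+r.apply([dx,0,0]);X[2]=z;print(dx,z,"top",(proj("top",X)-[100,150])*4,"side s3",(proj("side",X)-[145,225])*7.5)
im=vision.camera("top");c=im[190:225,150:200,::-1].astype(float)
c=np.clip((c/255)**.45*255,0,255).astype(np.uint8)
cv2.imwrite("pics/t3.png",cv2.resize(c,None,fx=14,fy=14,interpolation=cv2.INTER_CUBIC))
E
```

```text
0.05 0.02 top [307.0228 244.4289] side s3 [417.9071 284.3113]
0.05 0.04 top [301.6847 240.7204] side s3 [413.7496 242.4477]
0.05 0.06 top [296.1472 236.8735] side s3 [409.5087 199.8008]
0.05 0.08 top [290.3989 232.8801] side s3 [405.1817 156.3468]
0.05 0.1 top [284.4276 228.7318] side s3 [400.7659 112.0611]
0.057 0.02 top [315.9343 245.5374] side s3 [435.0796 276.0469]
0.057 0.04 top [310.759  241.8488] side s3 [431.0933 234.2298]
0.057 0.06 top [305.3903 238.0223] side s3 [427.0273 191.6323]
0.057 0.08 top [299.8172 234.0503] side s3 [422.879  148.2308]
0.057 0.1 top [294.0278 229.9242] side s3 [418.6458 104.0009]
```

View pics/t3.png

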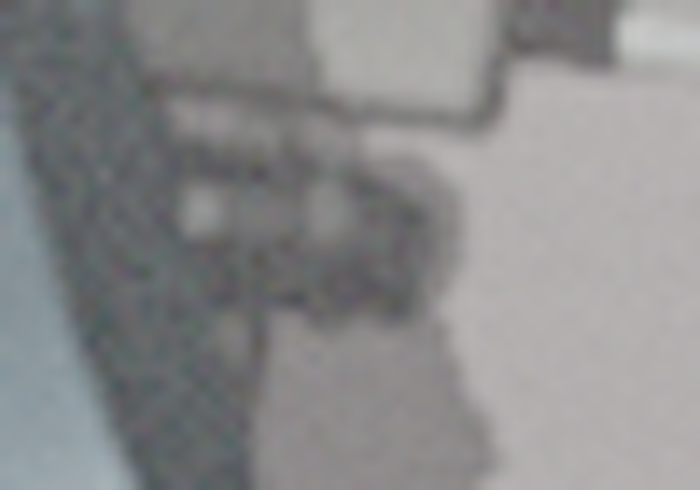

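```bash
python3 - <<'E'
from h import *
c,r,o=pose(); c=np.array([.3946,.1197,.2079])
for lat in(-.011,0,.011):
  for uv in((259.8,187.6),(289,176.9)):
    C,v=ray("side",uv);N=r.as_matrix()[:,2];s=((c-C)@N+lat)/(v@N);X=C+s*v
    print(lat,uv,r.inv().apply(X-c),X)
E
```

```text
-0.011 (259.8, 187.6) [-0.0439 -0.025  -0.011 ] [0.3895 0.1646 0.233 ]
-0.011 (289, 176.9) [ 0.0494 -0.0206 -0.011 ] [0.3772 0.0721 0.2284]
0 (259.8, 187.6) [-0.0358 -0.0157 -0.    ] [0.3994 0.1551 0.2237]
0 (289, 176.9) [ 0.0589 -0.0112 -0.    ] [0.3868 0.0612 0.219 ]
0.011 (259.8, 187.6) [-0.0276 -0.0064  0.011 ] [0.4092 0.1456 0.2143]
0.011 (289, 176.9) [ 0.0684 -0.0019  0.011 ] [0.3964 0.0504 0.2096]
```

{"method": "apply_moves", "body": {"increments": [{"x": 0,"y": 0.3,"z": 0,"ax": 0,"ay": 0,"az": 0,"grip": 0},{"x": 0,"y": 0.6,"z": 0,"ax": 0,"ay": 0,"az": 0,"grip": 0},{"x": 0,"y": 0.6,"z": 0,"ax": 0,"ay": 0,"az": 0,"grip": 0.15},{"x": 0,"y": 0.6,"z": 0,"ax": 0,"ay": 0,"az": 0,"grip": 0.15}]}}

```text
time_s: 4.95
eef_pos: [0.4747, 0.3561, 0.0249]
eef_rot: [0.466, -0.465, 0.533, -0.531]
wrist_force: [-0.5, -1.0, -0.6]
opening: 0.851
```

```bash
python3 - <<'E'
from h import *
im=vision.camera("side");c=im[225:300,145:225,::-1].astype(float)
c=np.clip((c/255)**.5*255,0,255).astype(np.uint8)
cv2.imwrite("pics/s4.png",cv2.resize(c,None,fx=7.5,fy=7.5,interpolation=cv2.INTER_CUBIC))
c,r,o=pose();todo((.475,.355,.03),(-.143,-.990))
im=cv2.imread("pics/s4.png")
for dx,dy in((.0425,.02),(-.0425,.02),(.0425,.0),(-.0425,0),(0,0)):
    X=c+r.apply([dx,dy,0]); p=(proj("side",X)-[145,225])*7.5; cv2.circle(im,tuple(np.int32(p)),4,(0,0,255),-1)
cv2.imwrite("pics/s4.png",im)
E
```

```text
cm [ 0.11 -0.5   0.04] turn [ 0.001  0.011 -0.003] | at [0.4747 0.3562 0.025 ] open 0.848 F [ 0.4 -0.2  0.1] t 5.0
```

View pics/s4.png

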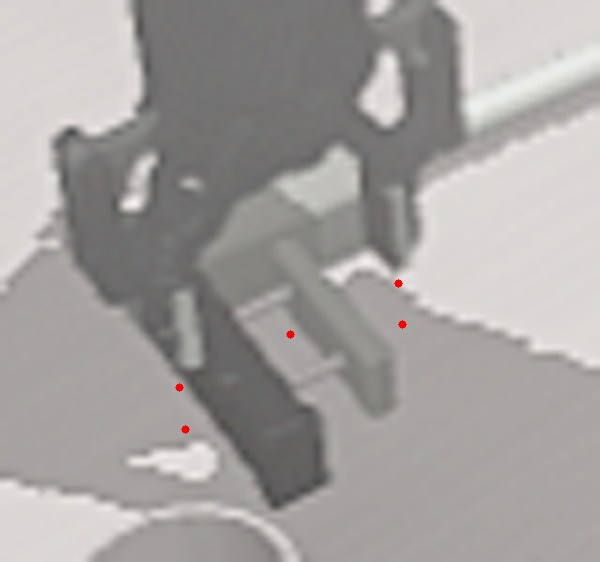

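{"method": "apply_moves", "body": {"increments": [{"x": 0,"y": 0.3,"z": 0,"ax": 0,"ay": 0,"az": 0,"grip": 0.15},{"x": 0,"y": 0.5,"z": 0,"ax": 0,"ay": 0,"az": 0,"grip": 0.15},{"x": 0,"y": 0.6,"z": 0,"ax": 0,"ay": 0,"az": 0,"grip": 0.15}]}}

```text
time_s: 5.38
eef_pos: [0.4746, 0.3561, 0.0187]
eef_rot: [0.466, -0.465, 0.533, -0.531]
wrist_force: [0.2, 0.3, -0.4]
opening: 0.851
```

{"method": "apply_moves", "body": {"increments": [{"x": 0,"y": 0.2,"z": 0,"ax": 0,"ay": 0,"az": 0,"grip": 0.15},{"x": 0,"y": 0.3,"z": 0,"ax": 0,"ay": 0,"az": 0,"grip": 0.15}]}}

```text
time_s: 5.62
eef_pos: [0.4745, 0.356, 0.0155]
eef_rot: [0.466, -0.466, 0.533, -0.531]
wrist_force: [-0.1, 0.2, -0.8]
opening: 0.851
```

{"method": "apply_moves", "body": {"increments": [{"x": 0,"y": 0.15,"z": 0,"ax": 0,"ay": 0,"az": 0,"grip": 0.15},{"x": 0,"y": 0.25,"z": 0,"ax": 0,"ay": 0,"az": 0,"grip": 0.15}]}}

```text
time_s: 5.88
eef_pos: [0.4744, 0.356, 0.0129]
eef_rot: [0.466, -0.466, 0.533, -0.531]
wrist_force: [0.9, 0.3, 0.2]
opening: 0.852
```

```bash
python3 - <<'E'
from h import *
im=vision.camera("side");c=im[225:300,145:225,::-1].astype(float)
c=np.clip((c/255)**.5*255,0,255).astype(np.uint8)
cv2.imwrite("pics/s5.png",cv2.resize(c,None,fx=7.5,fy=7.5,interpolation=cv2.INTER_CUBIC))
todo((.475,.355,.015),(-.143,-.990))
E
```

```text
cm [ 0.09 -0.22  0.08] turn [ 0.002  0.011 -0.002] | at [0.4744 0.356  0.0128] open 0.849 F [0.2 0.4 0. ] t 5.92
```

View pics/s5.png

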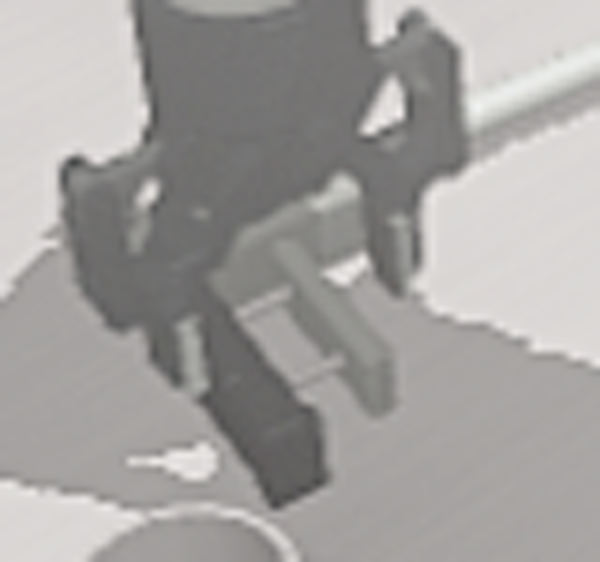

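{"method": "apply_moves", "body": {"increments": [{"x": 0,"y": 0.2,"z": 0,"ax": 0,"ay": 0,"az": 0,"grip": 0.15},{"x": 0,"y": 0.4,"z": 0,"ax": 0,"ay": 0,"az": 0,"grip": 0.15}]}}

```text
time_s: 6.18
eef_pos: [0.4744, 0.356, 0.0087]
eef_rot: [0.466, -0.466, 0.533, -0.531]
wrist_force: [0.0, 0.1, 0.0]
opening: 0.845
```

{"method": "apply_moves", "body": {"increments": [{"x": 0,"y": 0.15,"z": 0,"ax": 0,"ay": 0,"az": 0,"grip": 0.15},{"x": 0,"y": 0.3,"z": 0,"ax": 0,"ay": 0,"az": 0,"grip": 0.15}]}}

```text
time_s: 6.42
eef_pos: [0.4743, 0.356, 0.0055]
eef_rot: [0.466, -0.466, 0.533, -0.531]
wrist_force: [-0.8, -0.4, 0.1]
opening: 0.85
```

```bash
python3 - <<'E'
from h import *
im=vision.camera("side");c=im[225:300,145:225,::-1].astype(float)
c=np.clip((c/255)**.5*255,0,255).astype(np.uint8)
cv2.imwrite("pics/s6.png",cv2.resize(c,None,fx=7.5,fy=7.5,interpolation=cv2.INTER_CUBIC))
im=vision.camera("top");c=im[190:225,150:200,::-1].astype(float)
c=np.clip((c/255)**.45*255,0,255).astype(np.uint8)
cv2.imwrite("pics/t6.png",cv2.resize(c,None,fx=14,fy=14,interpolation=cv2.INTER_CUBIC))
E
```

```text
(no output)
```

View pics/s6.png

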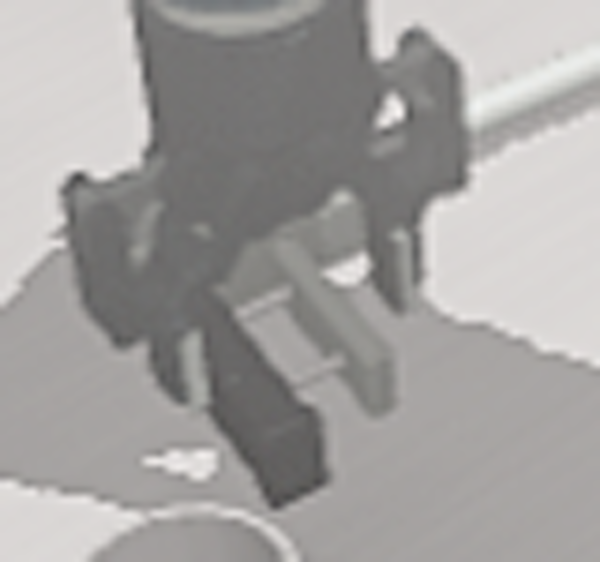

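View pics/t6.png

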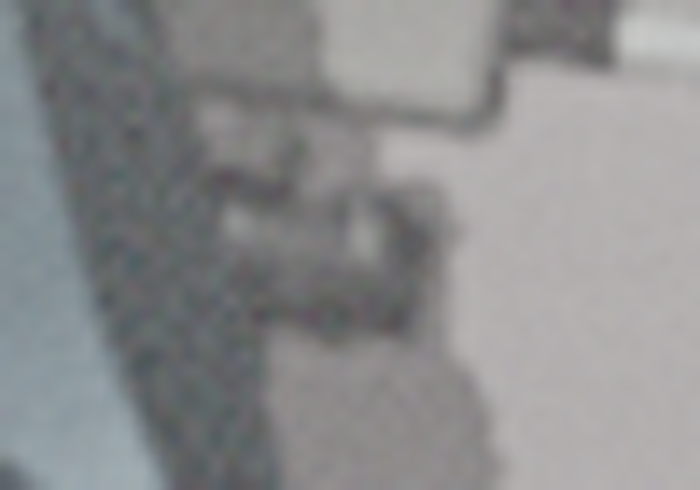

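{"method": "apply_moves", "body": {"increments": [{"x": 0,"y": 0.2,"z": 0,"ax": 0,"ay": 0,"az": 0,"grip": 0.15},{"x": 0,"y": 0.3,"z": 0,"ax": 0,"ay": 0,"az": 0,"grip": 0.15},{"x": 0,"y": 0.4,"z": 0,"ax": 0,"ay": 0,"az": 0,"grip": 0.15}]}}

```text
time_s: 6.9
eef_pos: [0.4742, 0.3559, 0.0013]
eef_rot: [0.466, -0.466, 0.533, -0.531]
wrist_force: [-0.2, 0.3, -0.3]
opening: 0.85
```

{"method": "apply_moves", "body": {"increments": [{"x": 0,"y": 0.1,"z": 0,"ax": 0,"ay": 0,"az": 0,"grip": 0.2},{"x": 0,"y": 0.2,"z": 0,"ax": 0,"ay": 0,"az": 0,"grip": 0.25}]}}

```text
time_s: 7.15
eef_pos: [0.4745, 0.3563, -0.0005]
eef_rot: [0.466, -0.465, 0.533, -0.531]
wrist_force: [0.5, 1.4, 1.9]
opening: 0.752
```

```bash
python3 - <<'E'
from h import *
im=vision.camera("side");c=im[225:300,145:225,::-1].astype(float)
c=np.clip((c/255)**.5*255,0,255).astype(np.uint8)
cv2.imwrite("pics/s7.png",cv2.resize(c,None,fx=7.5,fy=7.5,interpolation=cv2.INTER_CUBIC))
todo((.475,.355,.0),(-.143,-.990))
E
```

```text
cm [ 0.12 -0.05  0.07] turn [ 0.002  0.011 -0.003] | at [ 0.4745  0.3563 -0.0005] open 0.748 F [0.1 0.8 1.1] t 7.2
```

View pics/s7.png

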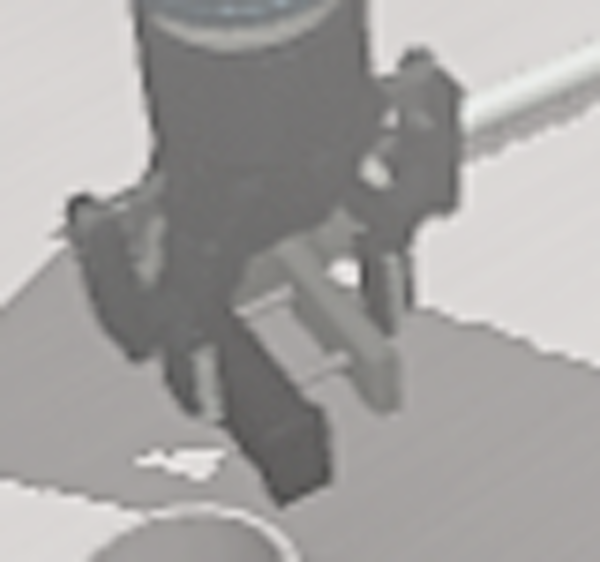

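{"method": "apply_moves", "body": {"increments": [{"x": 0.05,"y": -0.2,"z": 0,"ax": 0,"ay": 0,"az": 0,"grip": 0.28},{"x": 0.05,"y": -0.3,"z": 0,"ax": 0,"ay": 0,"az": 0,"grip": 0.31},{"x": 0.05,"y": -0.3,"z": 0,"ax": 0,"ay": 0,"az": 0,"grip": 0.34},{"x": 0.05,"y": -0.3,"z": 0,"ax": 0,"ay": 0,"az": 0,"grip": 0.34},{"x": 0.05,"y": -0.3,"z": 0,"ax": 0,"ay": 0,"az": 0,"grip": 0.34}]}}

```text
time_s: 7.82
eef_pos: [0.4745, 0.3559, 0.0026]
eef_rot: [0.466, -0.465, 0.533, -0.531]
wrist_force: [0.4, 1.6, 1.6]
opening: 0.656
```

```bash
cat >> h.py <<'E'
def snap(n,k,box,f,g=1):
    x0,y0,x1,y1=box
    im=vision.camera(n);c=im[y0:y1,x0:x1,::-1].astype(float);c=((c/255)**g*255).astype(np.uint8)
    cv2.imwrite(f"pics/{k}.png",cv2.resize(c,None,fx=f,fy=f,interpolation=cv2.INTER_CUBIC))
E
python3 - <<'E'
from h import *
snap("side","s8",(145,190,295,300),5.3,.6)
snap("top","t8",(130,170,300,240),4.7,.6)
todo((.475,.355,.0),(-.143,-.990))
E
```

```text
cm [0.08 0.26 0.06] turn [ 0.002  0.011 -0.003] | at [0.4745 0.3559 0.0026] open 0.663 F [0.1 1.2 1. ] t 7.92
```

View pics/s8.png

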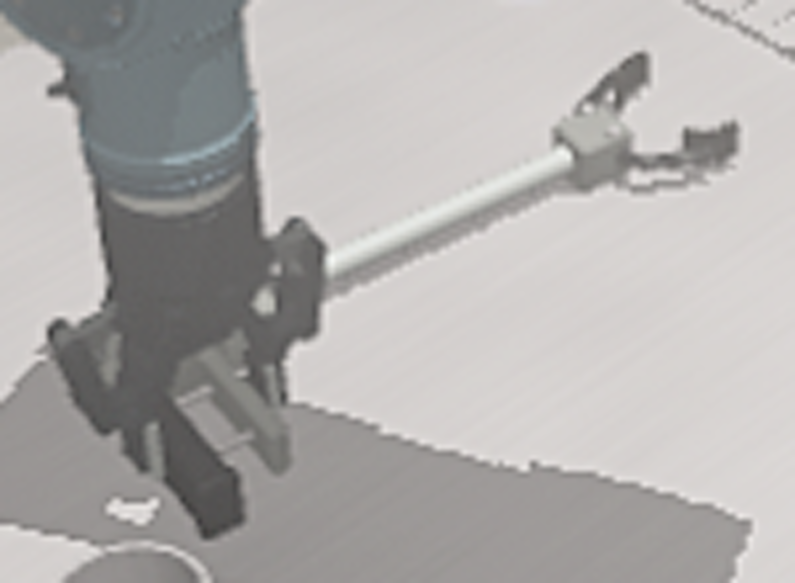

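View pics/t8.png

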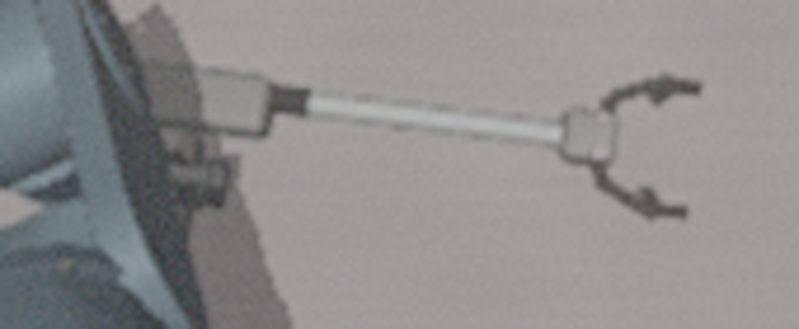

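{"method": "apply_moves", "body": {"increments": [{"x": 0,"y": 0,"z": 0,"ax": 0,"ay": 0,"az": 0,"grip": 0.355},{"x": 0,"y": 0,"z": 0,"ax": 0,"ay": 0,"az": 0,"grip": 0.37},{"x": 0,"y": 0,"z": 0,"ax": 0,"ay": 0,"az": 0,"grip": 0.37}]}}

```text
time_s: 8.3
eef_pos: [0.4748, 0.3563, 0.003]
eef_rot: [0.466, -0.465, 0.533, -0.531]
wrist_force: [-0.9, 4.1, 5.1]
opening: 0.632
```

```bash
python3 - <<'E'
from h import *
snap("top","t9",(130,170,300,240),4.7,.6)
todo((.475,.355,.0),(-.143,-.990))
E
```

```text
cm [0.13 0.3  0.04] turn [ 0.001  0.011 -0.004] | at [0.4748 0.3563 0.003 ] open 0.634 F [-1.1  3.2  4.9] t 8.35
```

View pics/t9.png

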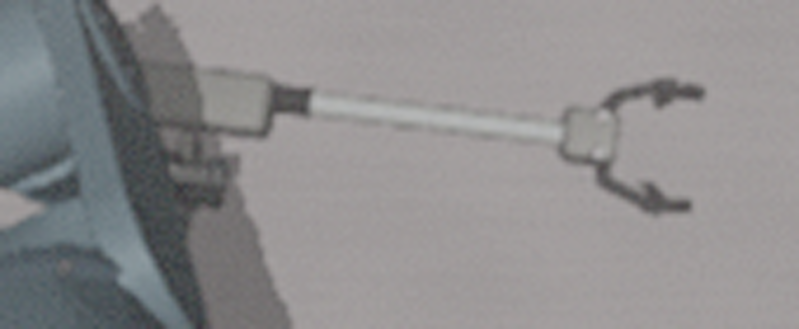

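{"method": "apply_moves", "body": {"increments": [{"x": 0,"y": -0.15,"z": 0,"ax": 0,"ay": 0,"az": 0,"grip": 0.37},{"x": 0,"y": -0.15,"z": 0,"ax": 0,"ay": 0,"az": 0,"grip": 0.37}]}}

```text
time_s: 8.6
eef_pos: [0.4741, 0.3555, 0.0036]
eef_rot: [0.466, -0.466, 0.533, -0.531]
wrist_force: [-0.1, -0.3, -2.0]
opening: 0.632
```

```bash
cat >> h.py <<'E'
def axis(p,q,tl,tr,z=.02):
    a=atz("top",p,z);b=atz("top",q,z);d=(b-a)/np.linalg.norm(b-a)
    m=(atz("top",tl,z)+atz("top",tr,z))/2
    print("heading deg from -y (ccw+)",np.degrees(np.arctan2(d[0],-d[1])),"tips mid",m,"jaws pt",m-.01*d,"grip est", m-.355*d-.065*np.array([-d[1],d[0],0]))
E
python3 - <<'E'
from h import *
T=lambda u,v:(130+u/4.7,170+v/4.7)
axis(T(310,101),T(560,131),T(703,93),T(690,206))
print(pose()[1].as_matrix()[:,0])
todo((.495,.3555,.0036),(0,-1))
E
```

```text
heading deg from -y (ccw+) -7.424951274276904 tips mid [ 0.4951 -0.0093  0.02  ] jaws pt [0.4964 0.0006 0.02  ] grip est [0.4765 0.3511 0.02  ]
[-0.1325 -0.9912 -0.0022]
cm [-0.28 -0.    2.07] turn [ 0.002 -0.133 -0.002] | at [0.4741 0.3555 0.0036] open 0.632 F [-0.1 -0.3 -2. ] t 8.6
```

{"method": "apply_moves", "body": {"increments": [{"x": 0,"y": 0.05,"z": 0.5,"ax": 0,"ay": -0.033,"az": 0,"grip": 0.37},{"x": -0.1,"y": 0.05,"z": 1.0,"ax": 0,"ay": -0.066,"az": 0,"grip": 0.37},{"x": -0.2,"y": 0.05,"z": 1.5,"ax": 0,"ay": -0.1,"az": 0,"grip": 0.37},{"x": -0.3,"y": 0.05,"z": 2.1,"ax": 0,"ay": -0.133,"az": 0,"grip": 0.37},{"x": -0.3,"y": 0.05,"z": 2.1,"ax": 0,"ay": -0.133,"az": 0,"grip": 0.37},{"x": -0.3,"y": 0.05,"z": 2.1,"ax": 0,"ay": -0.133,"az": 0,"grip": 0.37}]}}

```text
time_s: 9.35
eef_pos: [0.4955, 0.3556, 0.0029]
eef_rot: [0.5, -0.5, 0.501, -0.499]
wrist_force: [0.4, 0.4, -0.9]
opening: 0.636
```

```bash
python3 - <<'E'
from h import *
snap("top","t10",(130,120,300,240),4.7,.6)
print(pose()[1].as_matrix()[:,0]);todo((.495,.3555,.0036),(0,-1))
E
```

```text
[ 0.     -1.     -0.0025]
cm [ 0.01 -0.07 -0.04] turn [ 0.002  0.    -0.002] | at [0.4954 0.3556 0.0029] open 0.634 F [ 0.7 -0.7 -0.9] t 9.4
```

View pics/t10.png

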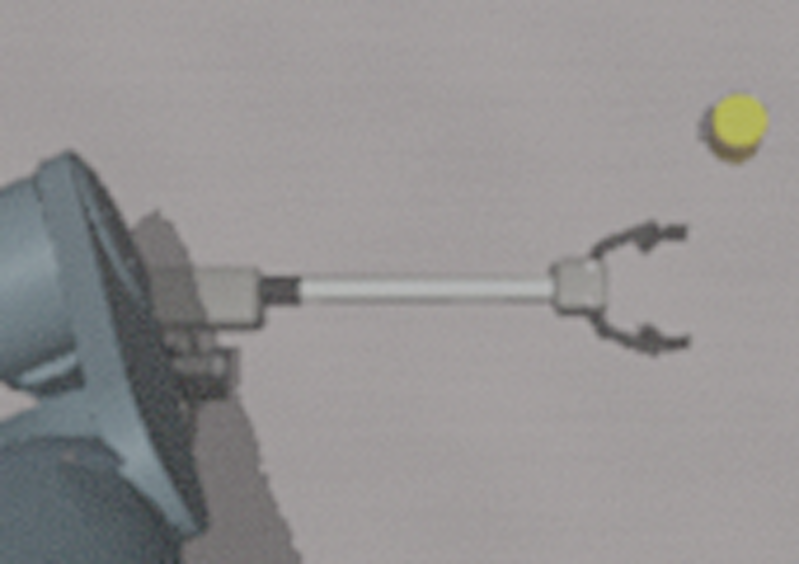

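```bash
python3 - <<'E'
from h import *
T=lambda u,v:(130+u/4.7,120+v/4.7)
axis(T(302,289),T(552,289),T(686,233),T(688,342))
print(atz("top",(351.6,179.4),.046))
E
```

```text
heading deg from -y (ccw+) -0.46141304778768844 tips mid [ 0.5613 -0.0045  0.02  ] jaws pt [0.5614 0.0055 0.02  ] grip est [0.4992 0.351  0.02  ]
[ 0.5588 -0.2359  0.046 ]
```

{"method": "apply_moves", "body": {"increments": [{"x": 1,"y": 0,"z": 0,"ax": 0,"ay": 0,"az": 0,"grip": 0.37},{"x": 3,"y": 0,"z": 0,"ax": 0,"ay": 0,"az": 0,"grip": 0.37},{"x": 5,"y": 0,"z": 0,"ax": 0,"ay": 0,"az": 0,"grip": 0.37},{"x": 7,"y": 0,"z": 0,"ax": 0,"ay": 0,"az": 0,"grip": 0.37},{"x": 9,"y": 0,"z": 0,"ax": 0,"ay": 0,"az": 0,"grip": 0.37},{"x": 11,"y": 0,"z": 0,"ax": 0,"ay": 0,"az": 0,"grip": 0.37},{"x": 13,"y": 0,"z": 0,"ax": 0,"ay": 0,"az": 0,"grip": 0.37},{"x": 15,"y": 0,"z": 0,"ax": 0,"ay": 0,"az": 0,"grip": 0.37},{"x": 16,"y": 0,"z": 0,"ax": 0,"ay": 0,"az": 0,"grip": 0.37},{"x": 16,"y": 0,"z": 0,"ax": 0,"ay": 0,"az": 0,"grip": 0.37}]}}

```text
time_s: 10.65
eef_pos: [0.4958, 0.1939, 0.0028]
eef_rot: [0.5, -0.5, 0.501, -0.5]
wrist_force: [0.3, -4.3, 6.2]
opening: 0.631
```

```bash
python3 - <<'E'
from h import *
snap("top","t11",(200,120,400,240),4,.6)
snap("side","s11",(200,120,380,260),4.2,.7)
todo((.495,.1156,.003),(0,-1))
E
```

```text
cm [ 7.86 -0.02 -0.08] turn [ 0.002 -0.001 -0.001] | at [0.4958 0.1942 0.0028] open 0.63 F [-0.  -3.2  6.3] t 10.75
```

View pics/t11.png

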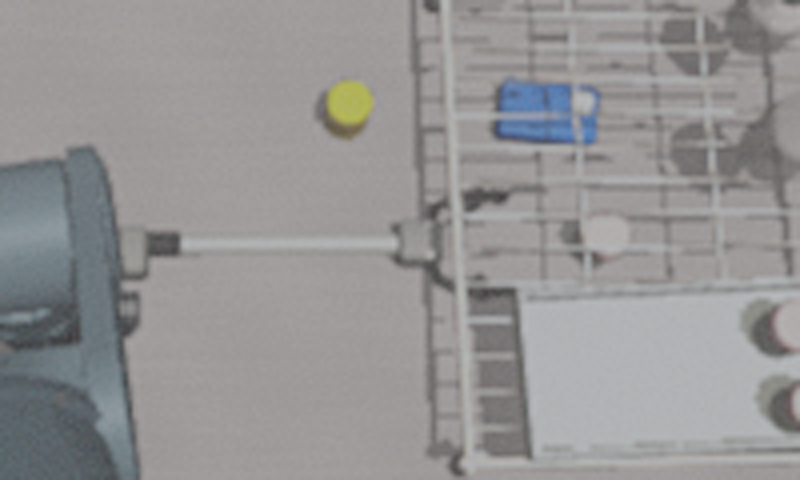

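View pics/s11.png

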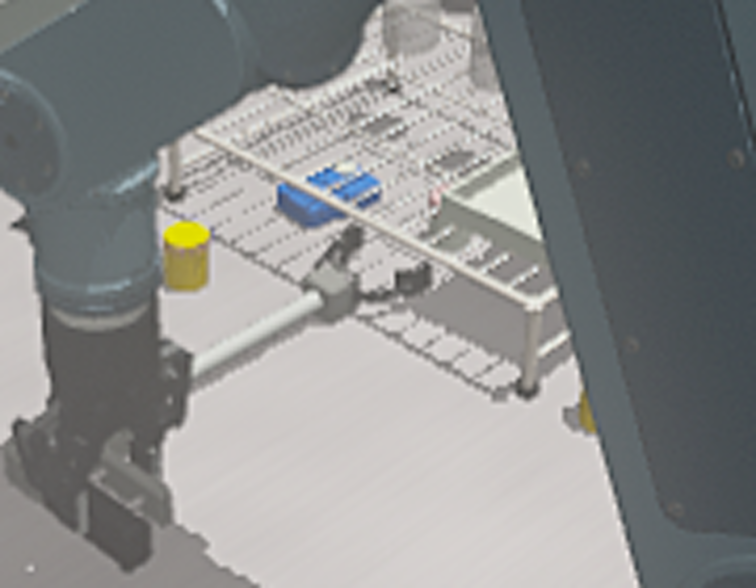

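```bash
python3 - <<'E'
from h import *
T=lambda u,v:(200+u/4,120+v/4)
a=atz("top",T(185,243),.017);b=atz("top",T(395,243.5),.017);print(a,b,"extrap at -.236",b+(b-a)*(b[1]+.236)/(a[1]-b[1]))
print("head",atz("top",T(418,243),.03),"pot",atz("top",T(606,235),.046), "tip l",atz("top",T(508,195),.02))
E
```

```text
[0.5639 0.0902 0.017 ] [ 0.5621 -0.0764  0.017 ] extrap at -.236 [ 0.5604 -0.236   0.017 ]
head [ 0.5594 -0.0926  0.03  ] pot [ 0.5608 -0.2357  0.046 ] tip l [ 0.6003 -0.1675  0.02  ]
```

{"method": "apply_moves", "body": {"increments": [{"x": 1,"y": -0.05,"z": 0,"ax": 0,"ay": 0,"az": 0,"grip": 0.37},{"x": 2.5,"y": -0.05,"z": 0,"ax": 0,"ay": 0,"az": 0,"grip": 0.37},{"x": 4,"y": -0.05,"z": 0,"ax": 0,"ay": 0,"az": 0,"grip": 0.37},{"x": 5.5,"y": -0.05,"z": 0,"ax": 0,"ay": 0,"az": 0,"grip": 0.37},{"x": 7,"y": -0.05,"z": 0,"ax": 0,"ay": 0,"az": 0,"grip": 0.37},{"x": 7.8,"y": -0.05,"z": 0,"ax": 0,"ay": 0,"az": 0,"grip": 0.37},{"x": 7.8,"y": -0.05,"z": 0,"ax": 0,"ay": 0,"az": 0,"grip": 0.37}]}}

```text
time_s: 11.62
eef_pos: [0.4958, 0.1155, 0.0032]
eef_rot: [0.499, -0.5, 0.501, -0.5]
wrist_force: [-0.2, 0.7, -2.3]
opening: 0.633
```

```bash
python3 - <<'E'
from h import *
snap("top","t12",(270,130,400,230),6.1,.6)
todo((.495,.1156,.003),(0,-1))
E
```

```text
cm [ 0.03  0.02 -0.08] turn [ 0.002 -0.001 -0.001] | at [0.4958 0.1159 0.0032] open 0.63 F [ 0.4 -0.4 -1.4] t 11.68
```

View pics/t12.png

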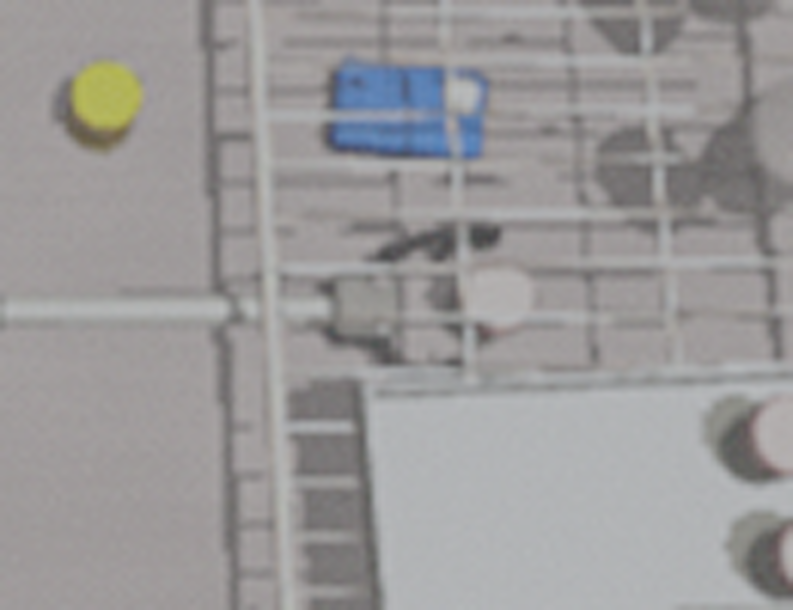

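```bash
python3 - <<'E'
from h import *
T=lambda u,v:(270+u/6.1,130+v/6.1)
print("tip",atz("top",T(500,235),.025),"pot",atz("top",T(498,298),.046),"head front",atz("top",T(402,308),.03))
print("tube",atz("top",T(20,311),.017),atz("top",T(220,310),.017))
E
```

```text
tip [ 0.5991 -0.2457  0.025 ] pot [ 0.5605 -0.2361  0.046 ] head front [ 0.5594 -0.1912  0.03  ]
tube [0.5624 0.0044 0.017 ] [ 0.5621 -0.0997  0.017 ]
```

{"method": "apply_moves", "body": {"increments": [{"x": -0.1,"y": -0.05,"z": 0,"ax": 0,"ay": 0,"az": 0,"grip": 0.39},{"x": -0.2,"y": -0.1,"z": 0,"ax": 0,"ay": 0,"az": 0,"grip": 0.41},{"x": -0.2,"y": -0.1,"z": 0,"ax": 0,"ay": 0,"az": 0,"grip": 0.42},{"x": -0.2,"y": -0.1,"z": 0,"ax": 0,"ay": 0,"az": 0,"grip": 0.42}]}}

```text
time_s: 12.18
eef_pos: [0.4957, 0.1182, 0.0042]
eef_rot: [0.5, -0.5, 0.501, -0.499]
wrist_force: [0.1, 1.9, -1.5]
opening: 0.586
```

{"method": "apply_moves", "body": {"increments": [{"x": -0.1,"y": -0.05,"z": 0,"ax": 0,"ay": 0,"az": 0,"grip": 0.44},{"x": -0.15,"y": -0.05,"z": 0,"ax": 0,"ay": 0,"az": 0,"grip": 0.45},{"x": -0.15,"y": -0.05,"z": 0,"ax": 0,"ay": 0,"az": 0,"grip": 0.46},{"x": -0.15,"y": -0.05,"z": 0,"ax": 0,"ay": 0,"az": 0,"grip": 0.46}]}}

```text
time_s: 12.68
eef_pos: [0.4958, 0.1197, 0.0047]
eef_rot: [0.5, -0.5, 0.501, -0.499]
wrist_force: [0.6, 0.7, -1.8]
opening: 0.537
```

```bash
python3 - <<'E'
from h import *
snap("top","t13",(270,130,400,230),6.1,.6)
todo((.495,.1156,.003),(0,-1))
E
```

```text
cm [ 0.41  0.17 -0.07] turn [ 0.002 -0.001 -0.001] | at [0.4958 0.1197 0.0047] open 0.545 F [-0.4 -0.6 -2.6] t 12.72
```

View pics/t13.png

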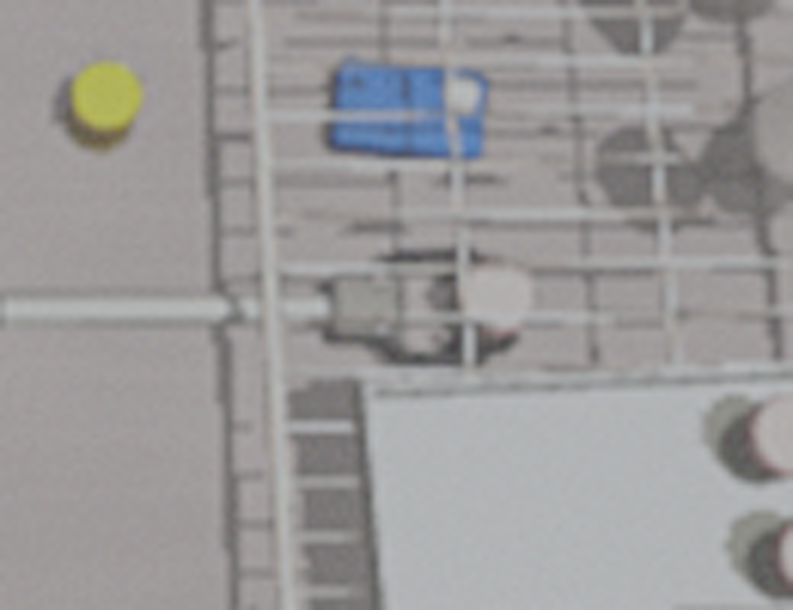

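{"method": "apply_moves", "body": {"increments": [{"x": 0,"y": 0,"z": 0,"ax": 0,"ay": 0,"az": 0,"grip": 0.47},{"x": 0,"y": 0,"z": 0,"ax": 0,"ay": 0,"az": 0,"grip": 0.478},{"x": 0,"y": 0,"z": 0,"ax": 0,"ay": 0,"az": 0,"grip": 0.478},{"x": 0,"y": 0,"z": 0,"ax": 0,"ay": 0,"az": 0,"grip": 0.478}]}}

```text
time_s: 13.22
eef_pos: [0.4957, 0.1196, 0.0047]
eef_rot: [0.5, -0.5, 0.501, -0.5]
wrist_force: [-0.7, 0.1, -2.1]
opening: 0.529
```

```bash
python3 - <<'E'
from h import *
snap("top","t14",(270,130,400,230),6.1,.6)
print([round(float(ctrl.get_obs()["opening"]),3) for _ in range(3)])
todo((.495,.1156,.003),(0,-1))
E
```

```text
[0.528, 0.528, 0.528]
cm [ 0.41  0.17 -0.07] turn [ 0.002 -0.001 -0.001] | at [0.4957 0.1197 0.0047] open 0.528 F [-0.8 -0.6 -0.4] t 13.28
```

View pics/t14.png

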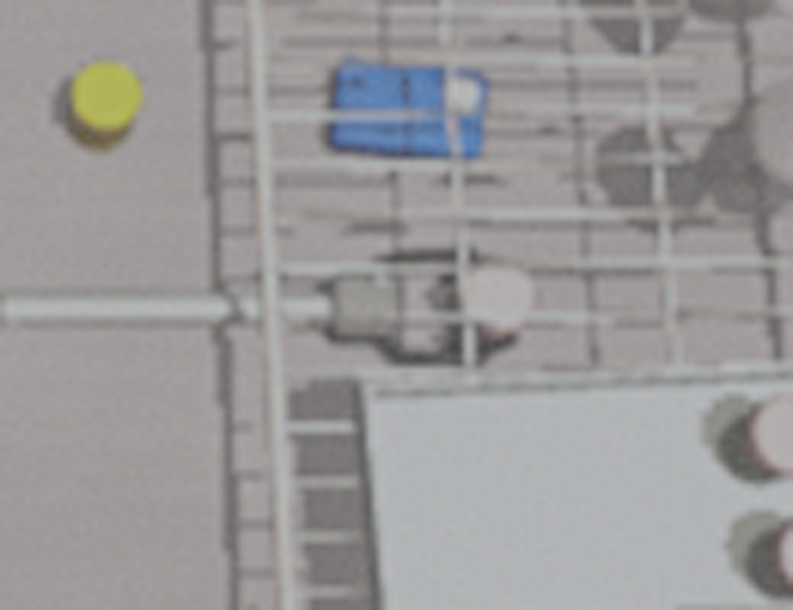

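{"method": "apply_moves", "body": {"increments": [{"x": -0.5,"y": 0,"z": 0,"ax": 0,"ay": 0,"az": 0,"grip": 0.478},{"x": -1.2,"y": 0,"z": 0,"ax": 0,"ay": 0,"az": 0,"grip": 0.478},{"x": -2,"y": 0,"z": 0,"ax": 0,"ay": 0,"az": 0,"grip": 0.478},{"x": -3,"y": 0,"z": 0,"ax": 0,"ay": 0,"az": 0,"grip": 0.478},{"x": -4,"y": 0,"z": 0,"ax": 0,"ay": 0,"az": 0,"grip": 0.478},{"x": -4,"y": 0,"z": 0,"ax": 0,"ay": 0,"az": 0,"grip": 0.478}]}}

```text
time_s: 14.02
eef_pos: [0.4956, 0.1607, 0.0048]
eef_rot: [0.5, -0.5, 0.501, -0.499]
wrist_force: [0.5, 1.3, -1.7]
opening: 0.529
```

```bash
python3 - <<'E'
from h import *
snap("top","t15",(270,130,400,230),6.1,.6)
todo((.495,.345,.0047),(0,-1))
E
```

```text
cm [-18.47   0.02  -0.06] turn [ 0.002  0.    -0.001] | at [0.4956 0.1603 0.0047] open 0.533 F [ 0.5  0.1 -1.7] t 14.07
```

View pics/t15.png

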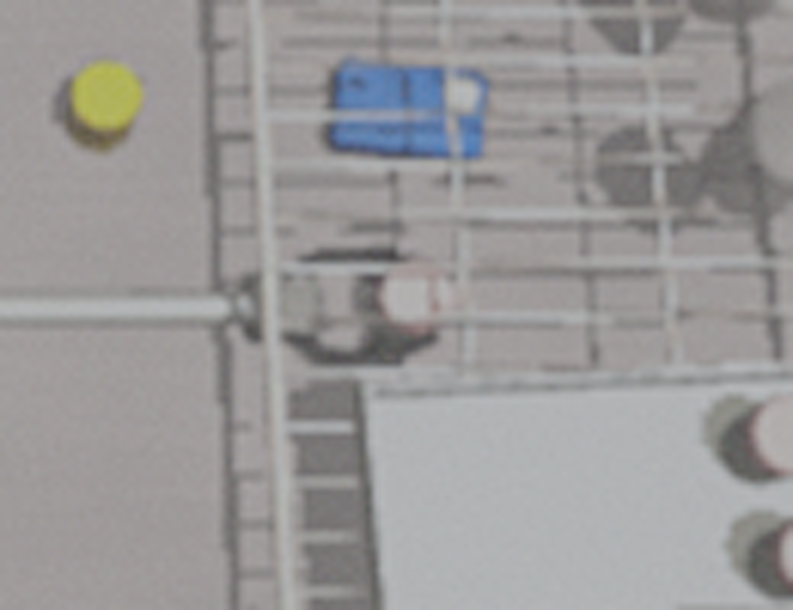

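```bash
python3 - <<'E'
from h import *
snap("top","t16",(322,162,352,195),18,.6)
snap("side","s16",(270,140,330,200),9,.7)
E
```

```text
(no output)
```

View pics/t16.png

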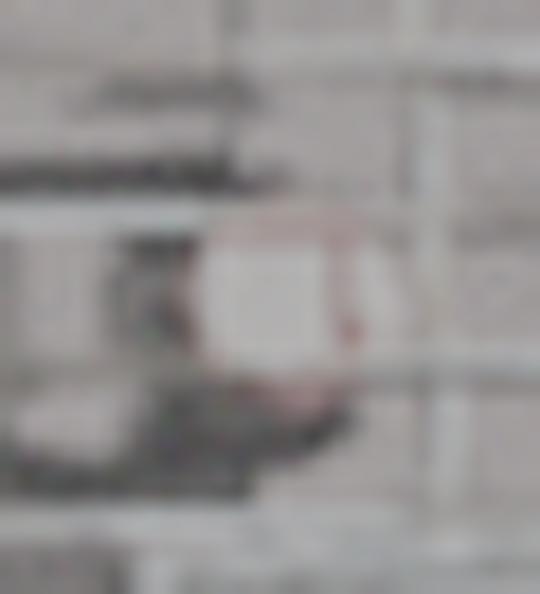

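View pics/s16.png

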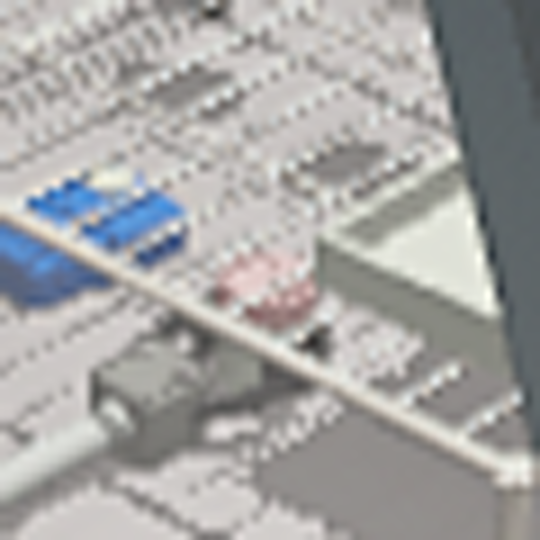

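{"method": "apply_moves", "body": {"increments": [{"x": 0,"y": 0.08,"z": 0,"ax": 0,"ay": 0,"az": 0,"grip": 0.46},{"x": 0,"y": 0.08,"z": 0,"ax": 0,"ay": 0,"az": 0,"grip": 0.435},{"x": 0,"y": 0.08,"z": 0,"ax": 0,"ay": 0,"az": 0,"grip": 0.435},{"x": 0,"y": 0.08,"z": 0,"ax": 0,"ay": 0,"az": 0,"grip": 0.435}]}}

```text
time_s: 14.68
eef_pos: [0.4958, 0.1596, 0.0039]
eef_rot: [0.5, -0.5, 0.501, -0.499]
wrist_force: [0.2, -0.2, -0.9]
opening: 0.564
```

```bash
python3 - <<'E'
from h import *
snap("top","t17",(322,162,352,195),18,.6)
snap("side","s17",(270,140,330,200),9,.7)
todo((.495,.345,.0047),(0,-1))
E
```

```text
cm [-18.53  -0.06  -0.09] turn [ 0.002 -0.001 -0.001] | at [0.4958 0.1597 0.0039] open 0.569 F [ 0.9 -0.4 -1.2] t 14.78
```

View pics/t17.png

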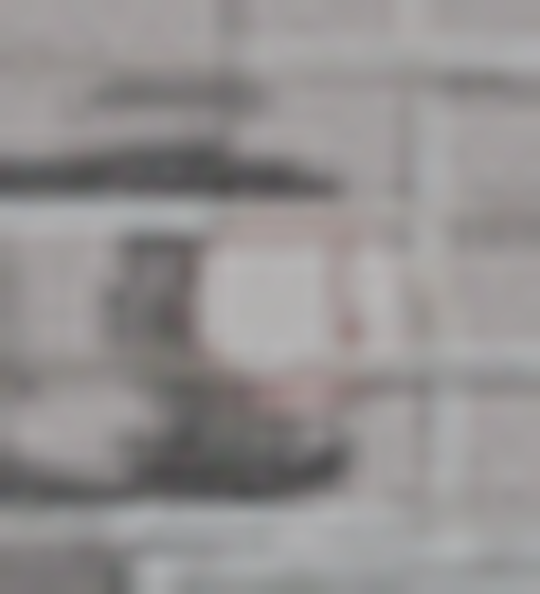

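View pics/s17.png

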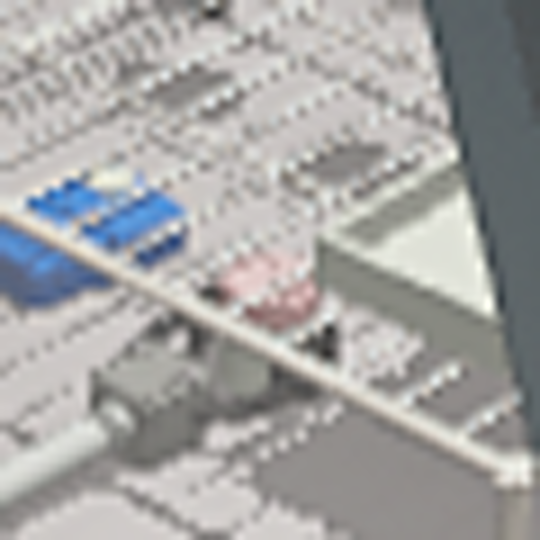

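The pot looks identical with the jaws eased off, so it was upright all along and the pink pattern on the cap is wire shadows. I'll regrip and draw it out.

{"method": "apply_moves", "body": {"increments": [{"x": 0,"y": 0,"z": 0,"ax": 0,"ay": 0,"az": 0,"grip": 0.46},{"x": 0,"y": 0,"z": 0,"ax": 0,"ay": 0,"az": 0,"grip": 0.475},{"x": 0,"y": 0,"z": 0,"ax": 0,"ay": 0,"az": 0,"grip": 0.48},{"x": 0,"y": 0,"z": 0,"ax": 0,"ay": 0,"az": 0,"grip": 0.48},{"x": -0.7,"y": 0,"z": 0,"ax": 0,"ay": 0,"az": 0,"grip": 0.48},{"x": -2,"y": 0,"z": 0,"ax": 0,"ay": 0,"az": 0,"grip": 0.48},{"x": -3.5,"y": 0,"z": 0,"ax": 0,"ay": 0,"az": 0,"grip": 0.48},{"x": -5,"y": 0,"z": 0,"ax": 0,"ay": 0,"az": 0,"grip": 0.48},{"x": -6.5,"y": 0,"z": 0,"ax": 0,"ay": 0,"az": 0,"grip": 0.48},{"x": -8,"y": 0,"z": 0,"ax": 0,"ay": 0,"az": 0,"grip": 0.48},{"x": -9,"y": 0,"z": 0,"ax": 0,"ay": 0,"az": 0,"grip": 0.48},{"x": -9,"y": 0,"z": 0,"ax": 0,"ay": 0,"az": 0,"grip": 0.48}]}}

```text
time_s: 16.27
eef_pos: [0.4963, 0.2512, 0.0044]
eef_rot: [0.501, -0.5, 0.501, -0.499]
wrist_force: [-0.4, 3.3, 5.0]
opening: 0.527
```

```bash
python3 - <<'E'
from h import *
snap("top","t18",(270,130,400,230),6.1,.6)
todo((.495,.345,.0047),(0,-1))
E
```

```text
cm [-9.4   0.   -0.13] turn [ 0.     0.    -0.003] | at [0.4963 0.251  0.0045] open 0.528 F [0.1 3.4 5.2] t 16.32
```

View pics/t18.png

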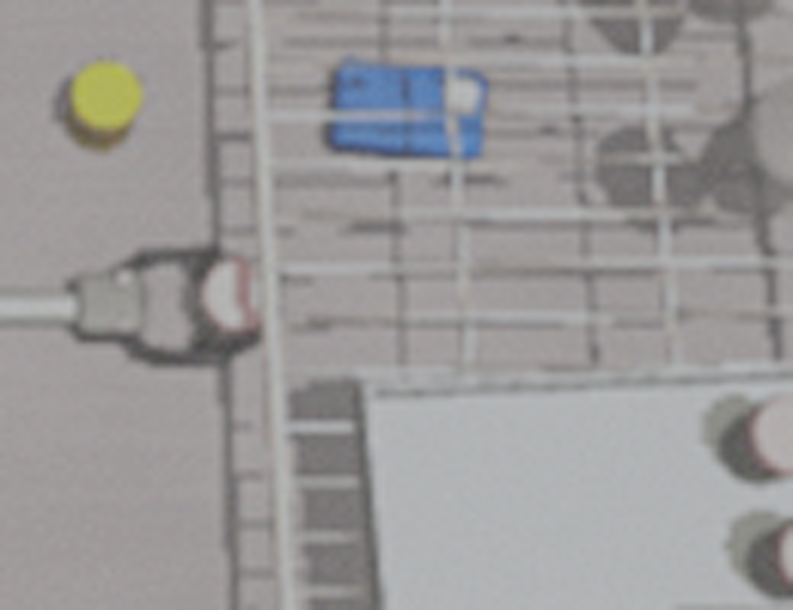

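{"method": "apply_moves", "body": {"increments": [{"x": -0.7,"y": -0.04,"z": 0,"ax": 0,"ay": 0,"az": 0,"grip": 0.48},{"x": -2,"y": -0.04,"z": 0,"ax": 0,"ay": 0,"az": 0,"grip": 0.48},{"x": -3.5,"y": -0.04,"z": 0,"ax": 0,"ay": 0,"az": 0,"grip": 0.48},{"x": -5,"y": -0.04,"z": 0,"ax": 0,"ay": 0,"az": 0,"grip": 0.48},{"x": -6.5,"y": -0.04,"z": 0,"ax": 0,"ay": 0,"az": 0,"grip": 0.48},{"x": -8,"y": -0.04,"z": 0,"ax": 0,"ay": 0,"az": 0,"grip": 0.48},{"x": -9.2,"y": -0.04,"z": 0,"ax": 0,"ay": 0,"az": 0,"grip": 0.48},{"x": -9.4,"y": -0.04,"z": 0,"ax": 0,"ay": 0,"az": 0,"grip": 0.48},{"x": -9.4,"y": -0.04,"z": 0,"ax": 0,"ay": 0,"az": 0,"grip": 0.48}]}}

```text
time_s: 17.45
eef_pos: [0.4962, 0.3452, 0.005]
eef_rot: [0.501, -0.5, 0.501, -0.499]
wrist_force: [-0.6, 1.0, -1.2]
opening: 0.526
```

```bash
python3 - <<'E'
from h import *
snap("top","t19",(100,120,300,240),4,.6)
snap("side","s19",(120,150,320,300),4,.7)
todo((.495,.345,.0047),(0,-1))
E
```

```text
cm [-0.02  0.04 -0.13] turn [ 0.    -0.    -0.003] | at [0.4963 0.3448 0.0051] open 0.527 F [-0.2  0.9 -1.6] t 17.55
```

View pics/t19.png

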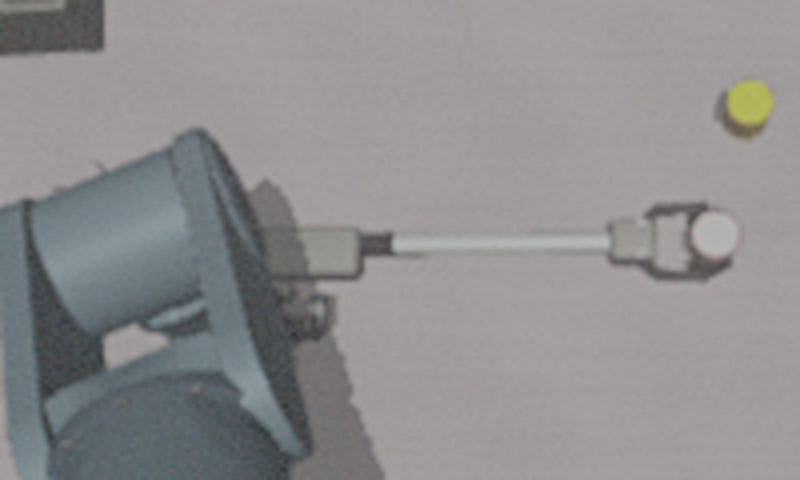

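View pics/s19.png

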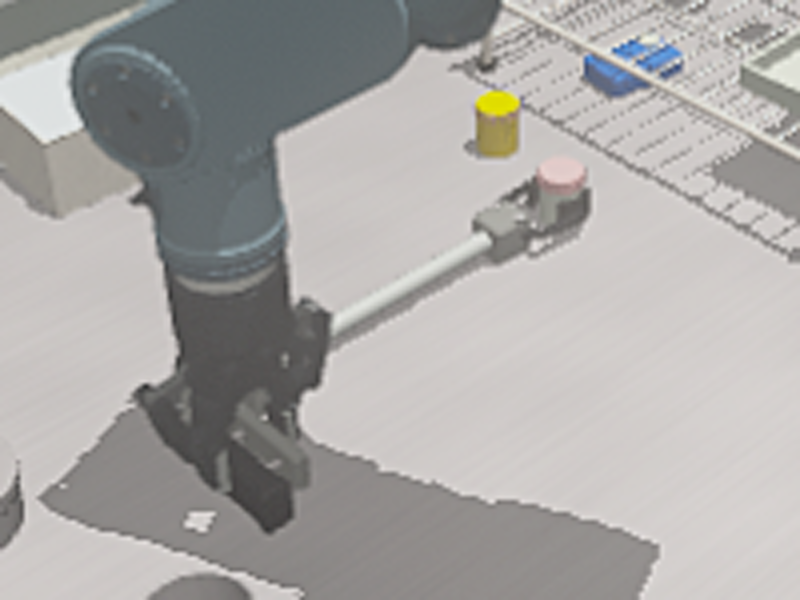

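{"method": "apply_moves", "body": {"increments": [{"x": 0,"y": 0.05,"z": 0,"ax": 0,"ay": 0,"az": 0,"grip": 0.46},{"x": 0,"y": 0.05,"z": 0,"ax": 0,"ay": 0,"az": 0,"grip": 0.43},{"x": 0,"y": 0.05,"z": 0,"ax": 0,"ay": 0,"az": 0,"grip": 0.39},{"x": 0,"y": 0.05,"z": 0,"ax": 0,"ay": 0,"az": 0,"grip": 0.365},{"x": 0,"y": 0.05,"z": 0,"ax": 0,"ay": 0,"az": 0,"grip": 0.365},{"x": -0.7,"y": 0.05,"z": 0,"ax": 0,"ay": 0,"az": 0,"grip": 0.365},{"x": -2,"y": 0.05,"z": 0,"ax": 0,"ay": 0,"az": 0,"grip": 0.365},{"x": -2.5,"y": 0.05,"z": 0,"ax": 0,"ay": 0,"az": 0,"grip": 0.365},{"x": -2.5,"y": 0.05,"z": 0,"ax": 0,"ay": 0,"az": 0,"grip": 0.365}]}}

```text
time_s: 18.68
eef_pos: [0.4961, 0.3706, 0.0046]
eef_rot: [0.501, -0.5, 0.501, -0.499]
wrist_force: [-0.5, -0.7, -3.6]
opening: 0.637
```

```bash
python3 - <<'E'
from h import *
snap("top","t20",(100,120,300,240),4,.6)
todo((.495,.42,.0047),(0,-1))
E
```

```text
cm [-4.98 -0.   -0.11] turn [ 0.001  0.001 -0.003] | at [0.4961 0.3702 0.0046] open 0.637 F [ 0.9  0.  -2.5] t 18.73
```

View pics/t20.png

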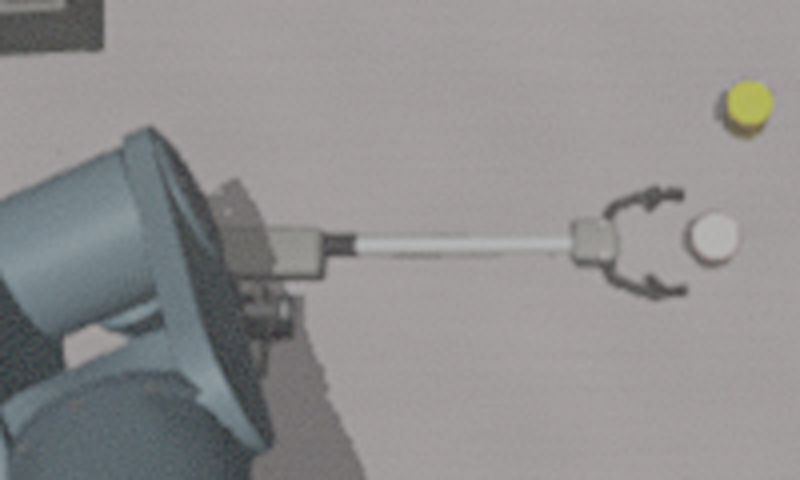

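{"method": "apply_moves", "body": {"increments": [{"x": -1.5,"y": 0.05,"z": 0,"ax": 0,"ay": 0,"az": 0,"grip": 0.365},{"x": -3.5,"y": 0.05,"z": 0,"ax": 0,"ay": 0,"az": 0,"grip": 0.365},{"x": -5,"y": 0.1,"z": 0,"ax": 0,"ay": 0,"az": 0,"grip": 0.365},{"x": -5,"y": 0.1,"z": 0,"ax": 0,"ay": 0,"az": 0,"grip": 0.365},{"x": -5,"y": 0.1,"z": 0,"ax": 0,"ay": 0,"az": 0,"grip": 0.3},{"x": -5,"y": 0.1,"z": 0,"ax": 0,"ay": 0,"az": 0,"grip": 0.15},{"x": -5,"y": 0,"z": 0,"ax": 0,"ay": 0,"az": 0,"grip": 0},{"x": -5,"y": 0,"z": 0,"ax": 0,"ay": 0,"az": 0,"grip": 0},{"x": -5,"y": -2,"z": 0,"ax": 0,"ay": 0,"az": 0,"grip": 0},{"x": -5,"y": -6,"z": 0,"ax": 0,"ay": 0,"az": 0,"grip": 0},{"x": -5,"y": -12,"z": 0,"ax": 0,"ay": 0,"az": 0,"grip": 0}]}}

```text
time_s: 20.1
eef_pos: [0.4951, 0.4191, 0.1254]
eef_rot: [0.5, -0.501, 0.501, -0.499]
wrist_force: [1.0, 0.5, 0.3]
opening: 0.998
```

```bash
python3 - <<'E'
from h import *
snap("top","t21",(80,120,280,240),4,.6)
snap("side","s21",(80,150,320,330),3.3,.8)
pt=[find_in("top","pot_center"),find_in("side","pot_center")]
for l in pt: print([(np.round(d["rect"],1).tolist(),round(float(d["p"]),2)) for d in l[:8]])
todo((.56,-.01,.12),(0,-1))
E
```

```text
[([321.1, 255.3, 14.1, 13.2], 0.72), ([277.3, 181.5, 15.2, 14.6], 0.61), ([387.1, 265.5, 18.2, 16.7], 0.54), ([287.7, 147.9, 8.2, 17.0], 0.46)]
[([344.4, 214.8, 15.6, 19.7], 0.77), ([245.2, 181.9, 15.0, 17.5], 0.7), ([261.5, 202.8, 14.2, 13.8], 0.51)]
cm [43.07  0.62  6.21] turn [-0.004  0.001 -0.005] | at [0.4976 0.4207 0.1282] open 1.003 F [-0.2 -0.4 -0.4] t 20.3
```

View pics/t21.png

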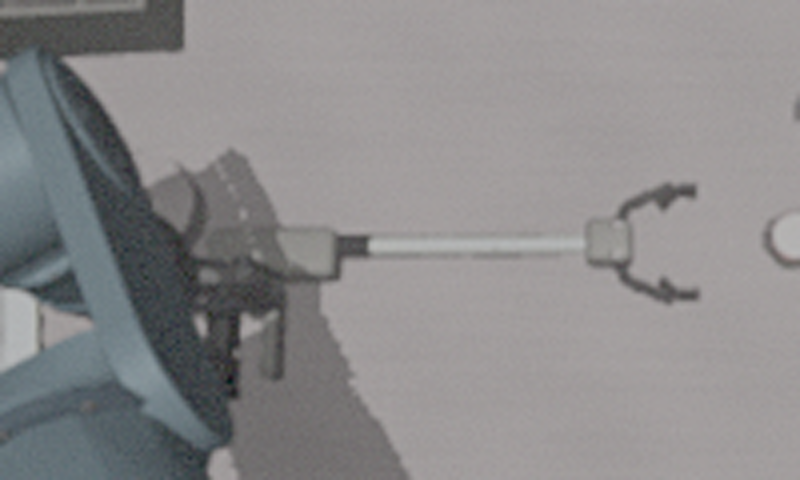

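View pics/s21.png

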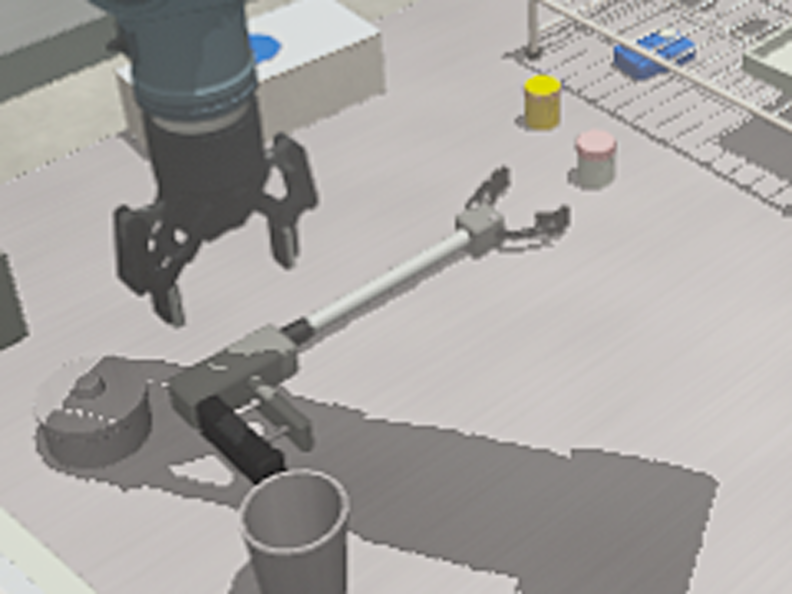

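```bash
python3 - <<'E'
from h import *
c,r,o=pose();print(c)
for lat in(-.011,0,.011):
  for uv in((80+290/3.3,150+266/3.3),(80+178/3.3,150+324/3.3)):
    C,v=ray("side",uv);N=r.as_matrix()[:,2];s=((c-C)@N+lat)/(v@N);X=C+s*v
    print(lat,np.round(uv,1),r.inv().apply(X-c),X)
# pot
print("pot top-cap", atz("top",(80+795/4,120+238/4),.046))
snap("top","t22",(262,165,292,198),18,.8)
snap("side","s22",(245,185,280,215),16,.9)
print(tri((261.5,202.8),(277.3,181.5)))
E
```

```text
[0.4976 0.4207 0.1282]
-0.011 [167.9 230.6] [ 0.0418 -0.0338 -0.011 ] [0.4865 0.3787 0.1618]
-0.011 [133.9 248.2] [-0.0506 -0.035  -0.011 ] [0.4864 0.4711 0.1635]
0 [167.9 230.6] [ 0.048  -0.0236  0.    ] [0.4975 0.3725 0.1516]
0 [133.9 248.2] [-0.0457 -0.0248  0.    ] [0.4975 0.4662 0.1533]
0.011 [167.9 230.6] [ 0.0543 -0.0134  0.011 ] [0.5086 0.3663 0.1414]
0.011 [133.9 248.2] [-0.0408 -0.0146  0.011 ] [0.5085 0.4614 0.1431]
pot top-cap [ 0.5603 -0.0105  0.046 ]
(array([ 0.5627, -0.0095,  0.0063]), np.float64(0.0010513223772650464))
```

View pics/t22.png

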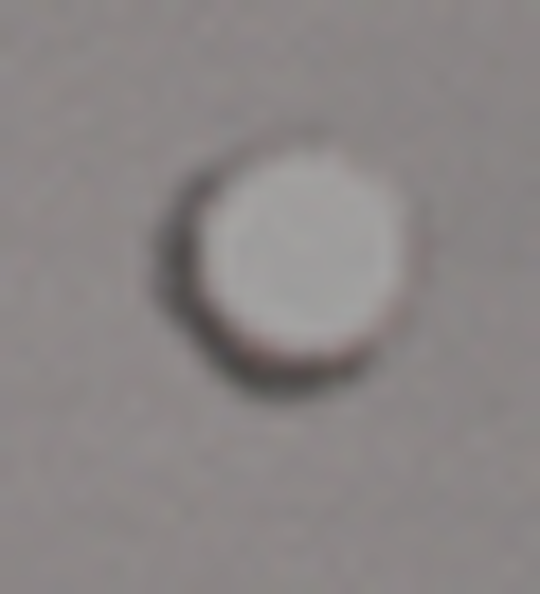

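View pics/s22.png

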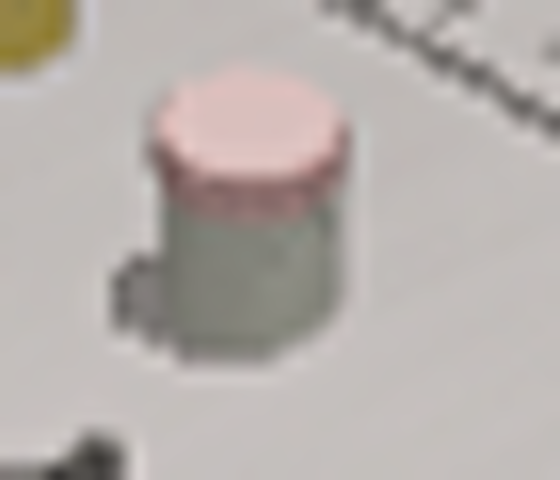

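```bash
python3 - <<'E'
from h import *
print(tri((260.6,192.8),(278.8,179.2)))
print(atz("top",(278.8,179.2),.046),atz("side",(260.6,192.8),.046))
todo((.561,-.011,.11),(0,-1))
E
```

```text
(array([ 0.5632, -0.0095,  0.0446]), np.float64(0.004100011610186216))
[ 0.5612 -0.0107  0.046 ] [ 0.5635 -0.007   0.046 ]
cm [43.06  1.34  6.52] turn [ 0.001  0.001 -0.002] | at [0.4956 0.4195 0.1245] open 1.0 F [0.1 0.5 0.7] t 20.4
```

{"method": "apply_moves", "body": {"increments": [{"x": 42.9,"y": 0,"z": 6.6,"ax": 0,"ay": 0,"az": 0,"grip": 0.2},{"x": 42.9,"y": 0,"z": 6.6,"ax": 0,"ay": 0,"az": 0,"grip": 0.2},{"x": 42.9,"y": 0,"z": 6.6,"ax": 0,"ay": 0,"az": 0,"grip": 0.2},{"x": 42.9,"y": 0,"z": 6.6,"ax": 0,"ay": 0,"az": 0,"grip": 0.2},{"x": 42.9,"y": 0,"z": 6.6,"ax": 0,"ay": 0,"az": 0,"grip": 0.2},{"x": 42.9,"y": 0,"z": 6.6,"ax": 0,"ay": 0,"az": 0,"grip": 0.2},{"x": 42.9,"y": 0,"z": 6.6,"ax": 0,"ay": 0,"az": 0,"grip": 0.2},{"x": 42.9,"y": 0,"z": 6.6,"ax": 0,"ay": 0,"az": 0,"grip": 0.2},{"x": 42.9,"y": 0,"z": 6.6,"ax": 0,"ay": 0,"az": 0,"grip": 0.2},{"x": 42.9,"y": 0,"z": 6.6,"ax": 0,"ay": 0,"az": 0,"grip": 0.2}]}}

```text
time_s: 21.65
eef_pos: [0.5611, -0.0078, 0.1227]
eef_rot: [0.501, -0.501, 0.501, -0.498]
wrist_force: [-0.1, 0.6, -0.0]
opening: 0.8
```

```bash
python3 - <<'E'
from h import *
todo((.562,-.0095,.05),(0,-1))
snap("side","s23",(190,100,340,250),4,.8)
snap("top","t23",(180,120,320,240),5,.6)
E
```

```text
cm [0.19 7.27 0.11] turn [ 0.003  0.002 -0.003] | at [ 0.5611 -0.0078  0.1227] open 0.8 F [-0.1  0.6 -0. ] t 21.65
```

View pics/s23.png

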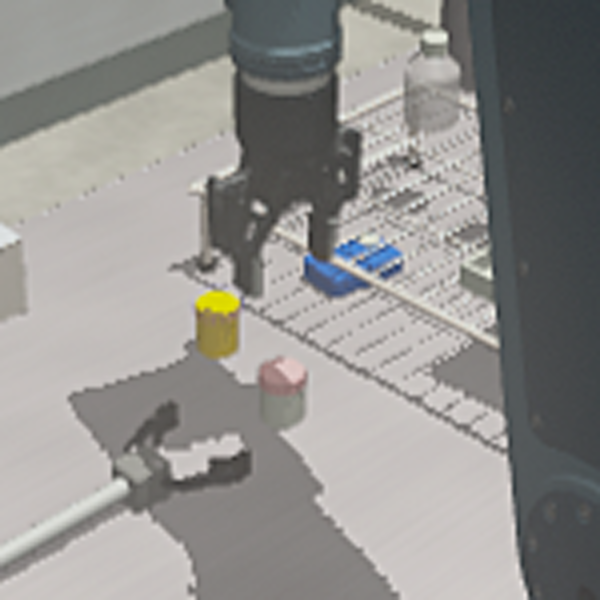

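View pics/t23.png

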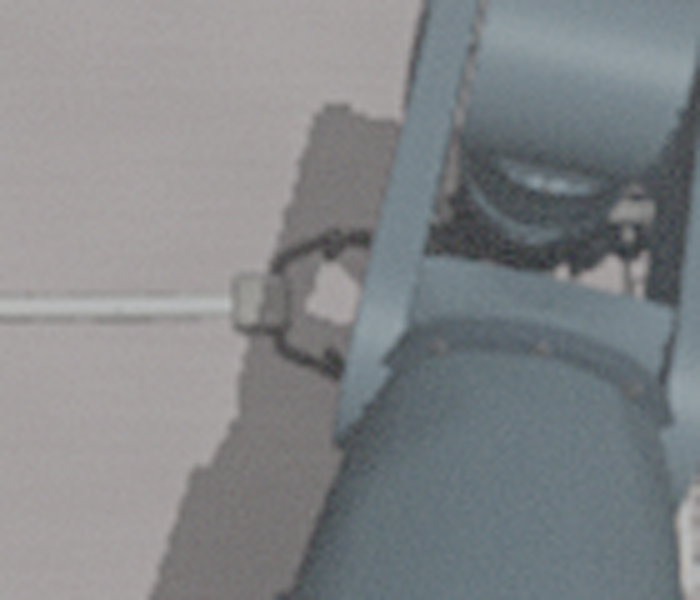

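{"method": "apply_moves", "body": {"increments": [{"x": 0.2,"y": 3,"z": 0.1,"ax": 0,"ay": 0,"az": 0,"grip": 0.2},{"x": 0.2,"y": 6,"z": 0.1,"ax": 0,"ay": 0,"az": 0,"grip": 0.2},{"x": 0.2,"y": 7.7,"z": 0.1,"ax": 0,"ay": 0,"az": 0,"grip": 0.2},{"x": 0.2,"y": 7.7,"z": 0.1,"ax": 0,"ay": 0,"az": 0,"grip": 0.2}]}}

```text
time_s: 22.25
eef_pos: [0.5612, -0.0088, 0.045]
eef_rot: [-0.501, 0.501, -0.501, 0.497]
wrist_force: [-0.3, 0.2, 0.2]
opening: 0.792
```

```bash
python3 - <<'E'
from h import *
todo((.562,-.0095,.02),(0,-1))
snap("side","s24",(220,140,300,220),7.4,.7)
E
```

```text
cm [0.07 2.49 0.09] turn [ 0.005  0.004 -0.003] | at [ 0.5612 -0.0088  0.045 ] open 0.792 F [-0.3  0.2  0.2] t 22.25
```

View pics/s24.png

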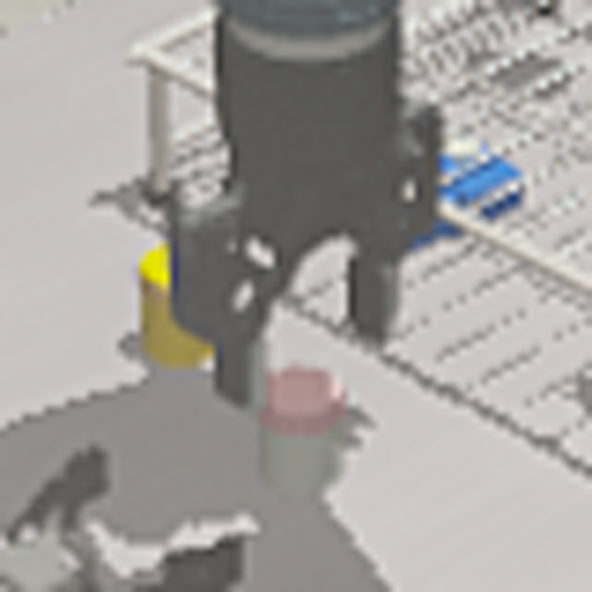

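{"method": "apply_moves", "body": {"increments": [{"x": 0.1,"y": 1.5,"z": 0.1,"ax": 0,"ay": 0,"az": 0,"grip": 0.2},{"x": 0.1,"y": 2.8,"z": 0.1,"ax": 0,"ay": 0,"az": 0,"grip": 0.25},{"x": 0.1,"y": 3.3,"z": 0.1,"ax": 0,"ay": 0,"az": 0,"grip": 0.35},{"x": 0.1,"y": 3.3,"z": 0.1,"ax": 0,"ay": 0,"az": 0,"grip": 0.4},{"x": 0.1,"y": 3.3,"z": 0.1,"ax": 0,"ay": 0,"az": 0,"grip": 0.45},{"x": 0.1,"y": 3.3,"z": 0.1,"ax": 0,"ay": 0,"az": 0,"grip": 0.5}]}}

```text
time_s: 23.05
eef_pos: [0.5635, -0.0102, 0.0136]
eef_rot: [0.501, -0.501, 0.5, -0.498]
wrist_force: [-0.6, 0.4, -0.8]
opening: 0.498
```

```bash
python3 - <<'E'
from h import *
todo((.562,-.0095,.012),(0,-1))
snap("side","s25",(220,140,300,220),7.4,.7)
E
```

```text
cm [-0.07  0.16 -0.15] turn [ 0.002  0.004 -0.002] | at [ 0.5635 -0.0102  0.0136] open 0.498 F [-0.6  0.4 -0.8] t 23.05
```

View pics/s25.png

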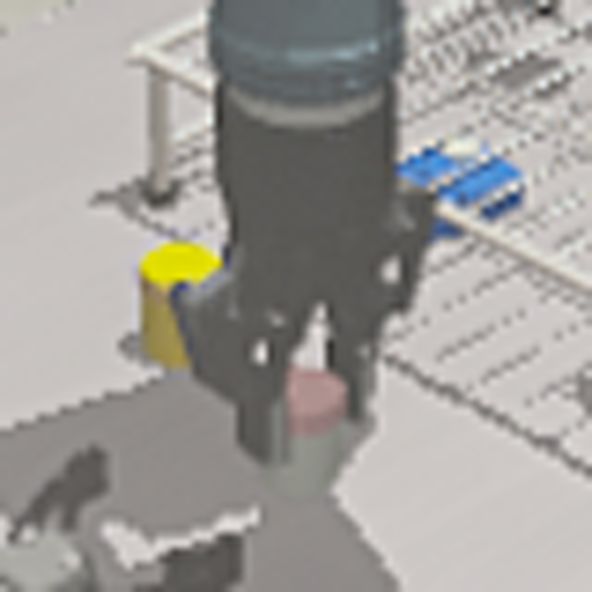

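{"method": "apply_moves", "body": {"increments": [{"x": 0,"y": 0,"z": 0,"ax": 0,"ay": 0,"az": 0,"grip": 0.53},{"x": 0,"y": 0,"z": 0,"ax": 0,"ay": 0,"az": 0,"grip": 0.56},{"x": 0,"y": 0,"z": 0,"ax": 0,"ay": 0,"az": 0,"grip": 0.57},{"x": 0,"y": 0,"z": 0,"ax": 0,"ay": 0,"az": 0,"grip": 0.57}]}}

```text
time_s: 23.6
eef_pos: [0.5635, -0.0102, 0.0135]
eef_rot: [0.501, -0.501, 0.5, -0.498]
wrist_force: [0.6, 0.5, -0.0]
opening: 0.432
```

{"method": "apply_moves", "body": {"increments": [{"x": 0,"y": 0,"z": 0,"ax": 0,"ay": 0,"az": 0,"grip": 0.58},{"x": 0,"y": 0,"z": 0,"ax": 0,"ay": 0,"az": 0,"grip": 0.58}]}}

```text
time_s: 23.85
eef_pos: [0.5635, -0.0102, 0.0135]
eef_rot: [0.501, -0.501, 0.5, -0.498]
wrist_force: [-0.3, 0.3, -0.6]
opening: 0.421
```

{"method": "apply_moves", "body": {"increments": [{"x": 0,"y": 0,"z": 0,"ax": 0,"ay": 0,"az": 0,"grip": 0.588},{"x": 0,"y": 0,"z": 0,"ax": 0,"ay": 0,"az": 0,"grip": 0.588}]}}

```text
time_s: 24.1
eef_pos: [0.5635, -0.0102, 0.0136]
eef_rot: [0.501, -0.501, 0.5, -0.498]
wrist_force: [-1.0, 0.7, 0.8]
opening: 0.411
```

{"method": "apply_moves", "body": {"increments": [{"x": 0,"y": 0,"z": 0,"ax": 0,"ay": 0,"az": 0,"grip": 0.594},{"x": 0,"y": 0,"z": 0,"ax": 0,"ay": 0,"az": 0,"grip": 0.594}]}}

```text
time_s: 24.35
eef_pos: [0.5636, -0.0102, 0.0137]
eef_rot: [0.501, -0.501, 0.5, -0.498]
wrist_force: [-0.9, 0.5, 2.5]
opening: 0.416
```

```bash
python3 - <<'E'
from h import *
o=[]
snap("side","s26",(220,140,300,220),7.4,.7)
for i in range(2):
    o.append(round(float(ctrl.get_obs()["opening"]),4)); 
print(o)
E
```

```text
[0.4105, 0.4105]
```

View pics/s26.png

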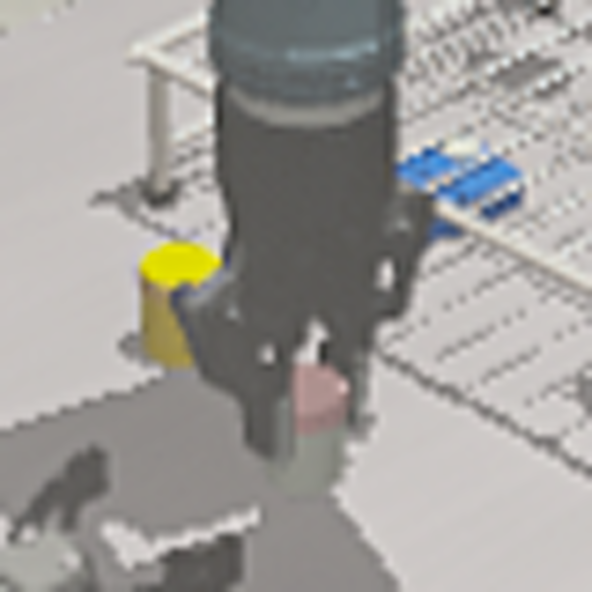

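{"method": "apply_moves", "body": {"increments": [{"x": 0,"y": 0,"z": 0,"ax": 0,"ay": 0,"az": 0,"grip": 0.6},{"x": 0,"y": 0,"z": 0,"ax": 0,"ay": 0,"az": 0,"grip": 0.6},{"x": 0,"y": -0.5,"z": 0,"ax": 0,"ay": 0,"az": 0,"grip": 0.6},{"x": 0,"y": -1.5,"z": 0,"ax": 0,"ay": 0,"az": 0,"grip": 0.6},{"x": 0,"y": -3,"z": 0,"ax": 0,"ay": 0,"az": 0,"grip": 0.6},{"x": 0,"y": -3,"z": 0,"ax": 0,"ay": 0,"az": 0,"grip": 0.6}]}}

```text
time_s: 25.15
eef_pos: [0.5652, -0.0106, 0.0458]
eef_rot: [0.502, -0.5, 0.499, -0.499]
wrist_force: [-1.1, -0.1, -0.9]
opening: 0.409
```

```bash
python3 - <<'E'
from h import *
snap("side","s27",(220,130,300,210),7.4,.7)
todo((.447,-.205,.2),(0,-1))
E
```

```text
cm [ 19.38 -15.55 -11.81] turn [-0.     0.004 -0.002] | at [ 0.5645 -0.0105  0.0449] open 0.412 F [-0.3  0.3 -0.1] t 25.2
```

View pics/s27.png

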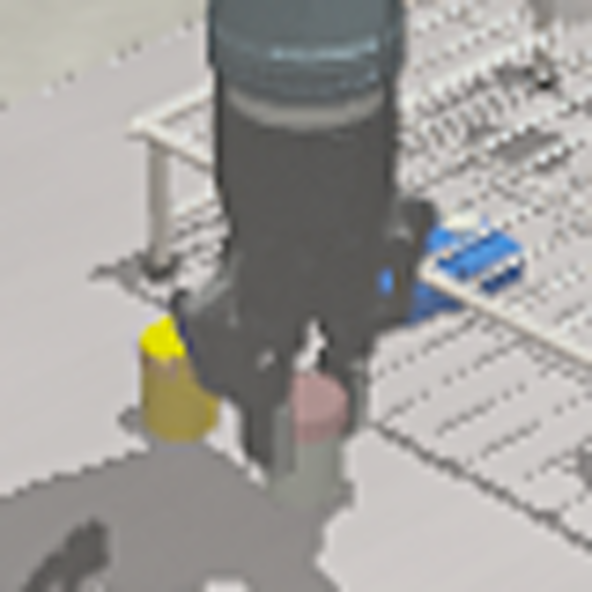

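{"method": "apply_moves", "body": {"increments": [{"x": 0,"y": -6,"z": 0,"ax": 0,"ay": 0,"az": 0,"grip": 0.6},{"x": 0,"y": -12,"z": -1,"ax": 0,"ay": 0,"az": 0,"grip": 0.6},{"x": 3,"y": -15,"z": -3,"ax": 0,"ay": 0,"az": 0,"grip": 0.6},{"x": 8,"y": -15,"z": -6,"ax": 0,"ay": 0,"az": 0,"grip": 0.6},{"x": 12,"y": -15,"z": -9,"ax": 0,"ay": 0,"az": 0,"grip": 0.6},{"x": 16,"y": -15,"z": -11.8,"ax": 0,"ay": 0,"az": 0,"grip": 0.6},{"x": 19.2,"y": -15,"z": -11.8,"ax": 0,"ay": 0,"az": 0,"grip": 0.6},{"x": 19.2,"y": -15,"z": -11.8,"ax": 0,"ay": 0,"az": 0,"grip": 0.6},{"x": 19.2,"y": -15,"z": -11.8,"ax": 0,"ay": 0,"az": 0,"grip": 0.6}]}}

```text
time_s: 26.32
eef_pos: [0.4469, -0.2027, 0.1941]
eef_rot: [0.501, -0.5, 0.5, -0.498]
wrist_force: [0.6, -0.7, -0.2]
opening: 0.409
```

```bash
python3 - <<'E'
from h import *
snap("side","s28",(280,80,440,220),4.5,.7)
snap("top","t28",(270,90,450,280),3.1,.6)
todo((.447,-.205,.115),(0,-1))
E
```

```text
cm [ 0.31  7.92 -0.02] turn [-0.     0.005 -0.002] | at [ 0.4472 -0.2021  0.1942] open 0.407 F [-0.3  0.6 -0.6] t 26.43
```

View pics/s28.png

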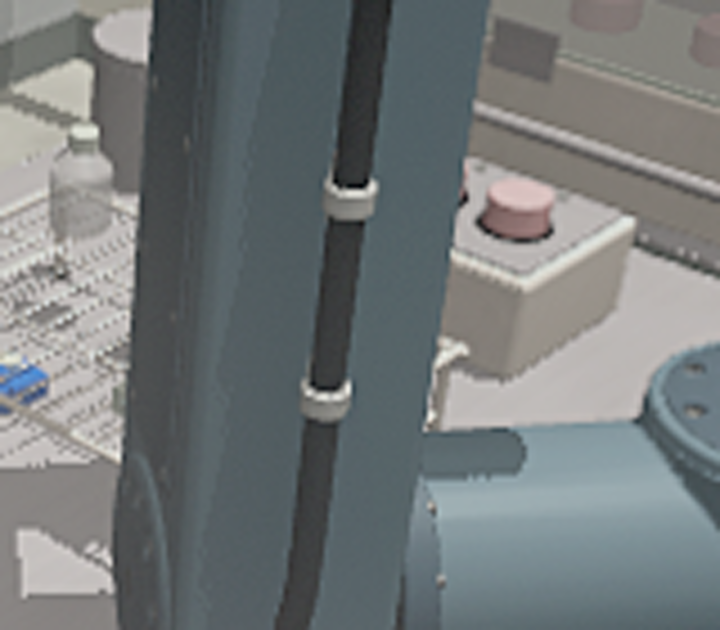

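View pics/t28.png

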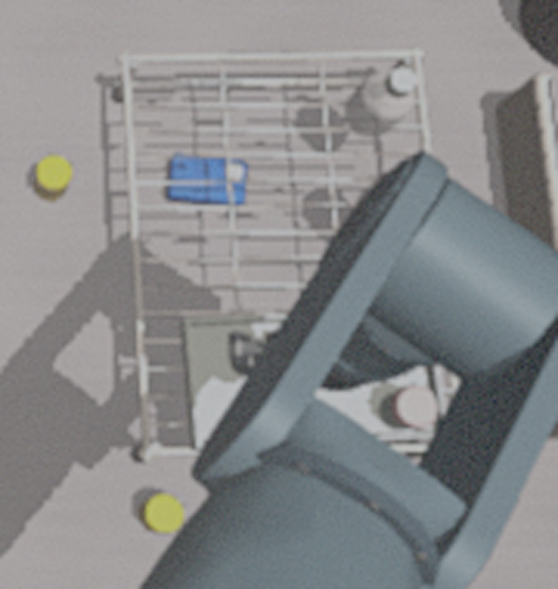

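```bash
python3 - <<'E'
from h import *
print(tri((152.5,177.5),(122,177)))
print(atz("top",(270+460/3.1,90+270/3.1),.4),atz("top",(270+460/3.1,90+270/3.1),.45))
E
```

```text
(array([0.5111, 0.3806, 0.3025]), np.float64(0.005907980246535342))
[ 0.4798 -0.2671  0.4   ] [ 0.4678 -0.2422  0.45  ]
```

{"method": "apply_moves", "body": {"increments": [{"x": 0.3,"y": 3,"z": 0,"ax": 0,"ay": 0,"az": 0,"grip": 0.6},{"x": 0.3,"y": 6,"z": 0,"ax": 0,"ay": 0,"az": 0,"grip": 0.6},{"x": 0.3,"y": 7.9,"z": 0,"ax": 0,"ay": 0,"az": 0,"grip": 0.6},{"x": 0.3,"y": 7.9,"z": 0,"ax": 0,"ay": 0,"az": 0,"grip": 0.6},{"x": 0.3,"y": 7.9,"z": 0,"ax": 0,"ay": 0,"az": 0,"grip": 0.6}]}}

```text
time_s: 27.05
eef_pos: [0.4478, -0.2048, 0.116]
eef_rot: [0.502, -0.501, 0.499, -0.498]
wrist_force: [0.1, -0.6, -1.1]
opening: 0.408
```

```bash
python3 - <<'E'
from h import *
snap("side","s29",(250,80,512,240),3,.7)
todo((.447,-.205,.1056),(0,-1))
E
```

```text
cm [-0.01  1.07 -0.1 ] turn [-0.002  0.006 -0.001] | at [ 0.448  -0.2051  0.1163] open 0.407 F [-0.4 -0.2 -0.2] t 27.1
```

View pics/s29.png

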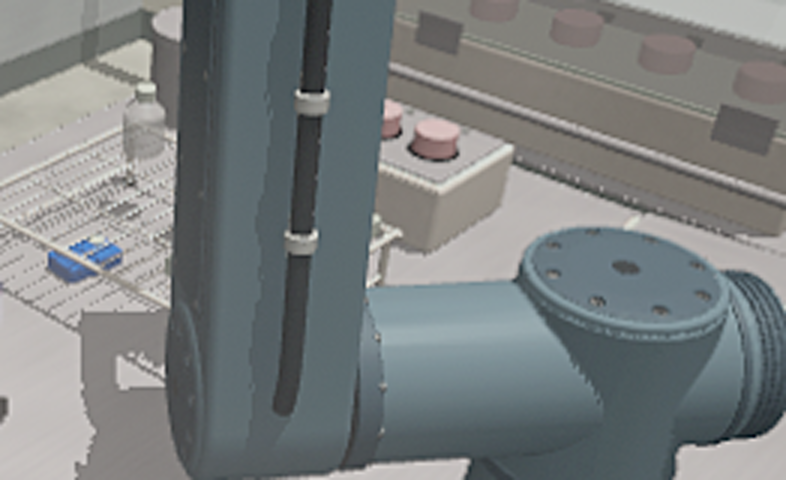

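{"method": "apply_moves", "body": {"increments": [{"x": 0,"y": 0.4,"z": -0.1,"ax": 0,"ay": 0,"az": 0,"grip": 0.6},{"x": 0,"y": 0.8,"z": -0.1,"ax": 0,"ay": 0,"az": 0,"grip": 0.6},{"x": 0,"y": 0.8,"z": -0.1,"ax": 0,"ay": 0,"az": 0,"grip": 0.6}]}}

```text
time_s: 27.48
eef_pos: [0.4467, -0.2049, 0.108]
eef_rot: [0.502, -0.501, 0.499, -0.498]
wrist_force: [-0.3, 0.3, -0.2]
opening: 0.411
```

{"method": "apply_moves", "body": {"increments": [{"x": 0,"y": 0.15,"z": 0,"ax": 0,"ay": 0,"az": 0,"grip": 0.6},{"x": 0,"y": 0.2,"z": 0,"ax": 0,"ay": 0,"az": 0,"grip": 0.6}]}}

```text
time_s: 27.72
eef_pos: [0.4467, -0.2049, 0.1059]
eef_rot: [0.502, -0.501, 0.499, -0.498]
wrist_force: [-0.2, 0.2, -1.5]
opening: 0.405
```

{"method": "apply_moves", "body": {"increments": [{"x": 0,"y": 0.1,"z": 0,"ax": 0,"ay": 0,"az": 0,"grip": 0.6},{"x": 0,"y": 0.15,"z": 0,"ax": 0,"ay": 0,"az": 0,"grip": 0.6}]}}

```text
time_s: 27.98
eef_pos: [0.4469, -0.205, 0.1057]
eef_rot: [0.502, -0.501, 0.499, -0.498]
wrist_force: [-4.8, 4.2, 13.8]
opening: 0.409
```

{"method": "apply_moves", "body": {"increments": [{"x": 0,"y": -0.05,"z": 0,"ax": 0,"ay": 0,"az": 0,"grip": 0.58},{"x": 0,"y": -0.05,"z": 0,"ax": 0,"ay": 0,"az": 0,"grip": 0.54},{"x": 0,"y": -0.05,"z": 0,"ax": 0,"ay": 0,"az": 0,"grip": 0.45},{"x": 0,"y": -0.05,"z": 0,"ax": 0,"ay": 0,"az": 0,"grip": 0.33},{"x": 0,"y": -0.05,"z": 0,"ax": 0,"ay": 0,"az": 0,"grip": 0.33},{"x": 0,"y": -2,"z": 0,"ax": 0,"ay": 0,"az": 0,"grip": 0.33},{"x": 0,"y": -5,"z": 0,"ax": 0,"ay": 0,"az": 0,"grip": 0.33},{"x": 0,"y": -10,"z": 0,"ax": 0,"ay": 0,"az": 0,"grip": 0.33},{"x": -3,"y": -15,"z": 0,"ax": 0,"ay": 0,"az": 0,"grip": 0.33},{"x": -8,"y": -15,"z": -3,"ax": 0,"ay": 0,"az": 0,"grip": 0.33},{"x": -14,"y": -15,"z": -5,"ax": 0,"ay": 0,"az": 0,"grip": 0.33},{"x": -20,"y": -15,"z": -5,"ax": 0,"ay": 0,"az": 0,"grip": 0.33}]}}

```text
time_s: 29.48
eef_pos: [0.3945, -0.0042, 0.2562]
eef_rot: [0.502, -0.5, 0.499, -0.499]
wrist_force: [1.5, 0.3, 0.3]
opening: 0.667
```

```bash
python3 - <<'E'
from h import *
snap("side","s30",(220,80,420,230),4,.7)
snap("top","t30",(270,90,450,280),3.1,.6)
todo((.40,.1,.25),(0,-1))
E
```

```text
cm [-10.04   0.65   0.65] turn [-0.002  0.013 -0.003] | at [ 0.3948 -0.0005  0.2561] open 0.672 F [ 0.9 -0.9 -0.9] t 29.57
```

View pics/s30.png

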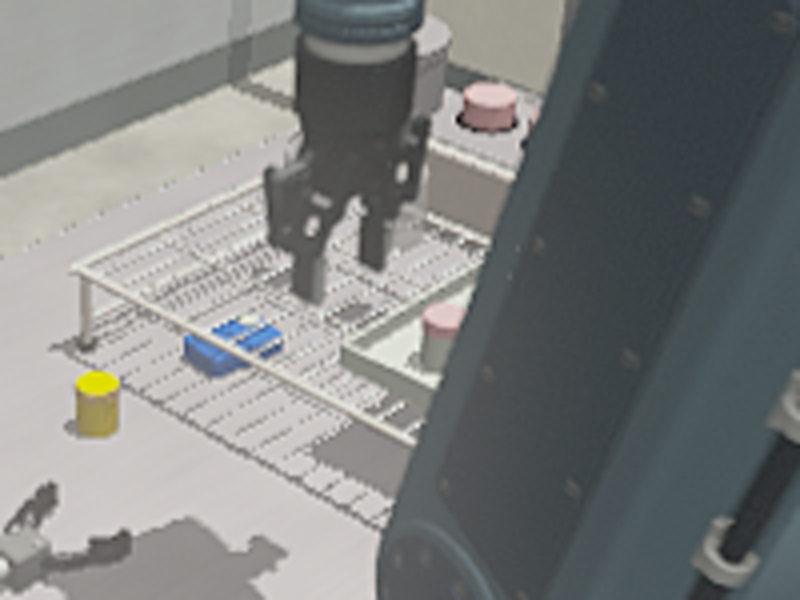

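View pics/t30.png

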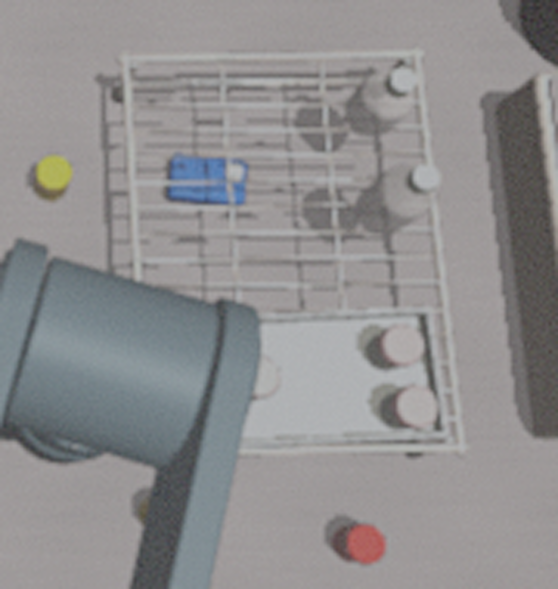

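{"method": "apply_moves", "body": {"increments": [{"x": -6,"y": -3,"z": 0,"ax": 0,"ay": 0,"az": 0,"grip": 0.33},{"x": -12,"y": -5,"z": 0,"ax": 0,"ay": 0,"az": 0,"grip": 0.33},{"x": -18,"y": -5,"z": 0,"ax": 0,"ay": 0,"az": 0,"grip": 0.33},{"x": -18,"y": -5,"z": 0,"ax": 0,"ay": 0,"az": 0,"grip": 0.33},{"x": -18,"y": -5,"z": 0,"ax": 0,"ay": 0,"az": 0,"grip": 0.33}]}}

```text
time_s: 30.2
eef_pos: [0.3924, 0.1791, 0.3064]
eef_rot: [0.505, -0.503, 0.497, -0.496]
wrist_force: [-0.0, -0.1, -0.8]
opening: 0.672
```

```bash
python3 - <<'E'
from h import *
snap("top","t31",(0,60,512,300),1.5,.6)
snap("side","s31",(60,60,460,360),2,.7)
todo((.40,.1,.25),(0,-1))
E
```

```text
cm [7.82 5.62 0.64] turn [-0.001  0.011 -0.003] | at [0.3926 0.178  0.3064] open 0.671 F [-0.6  0.3  1. ] t 30.3
```

View pics/t31.png

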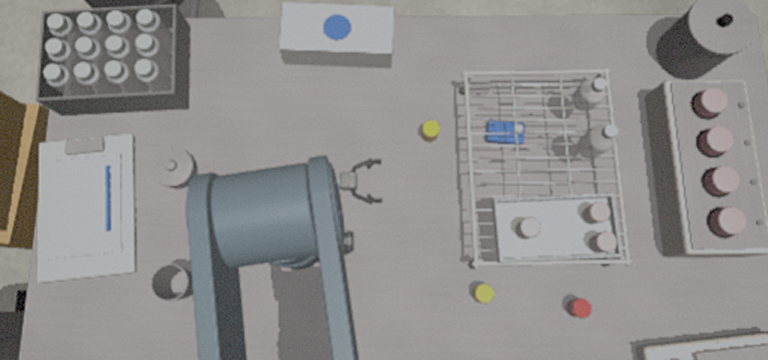

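View pics/s31.png

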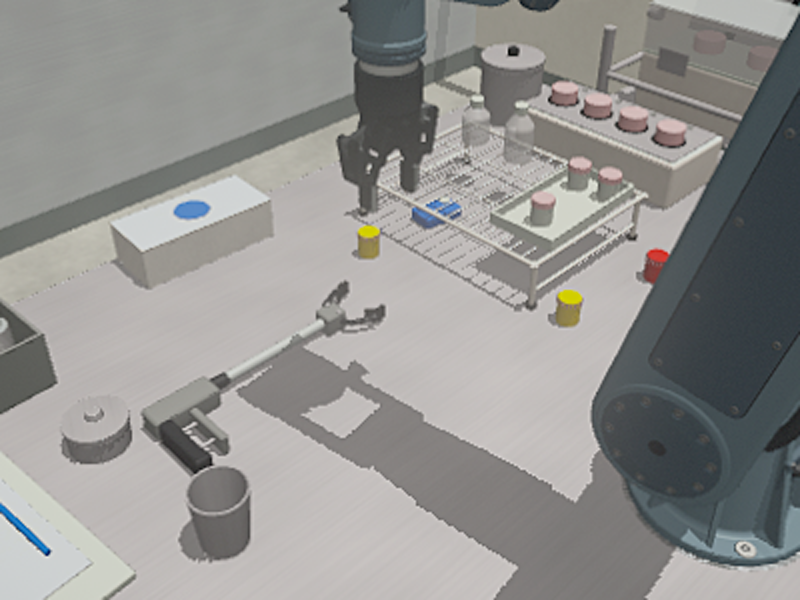

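The pot stands upright in the tray's front half, in the side view at (542,208). The reacher lies flat on the bench with its jaws open, and the tin and beaker are in their original places. Handing in.

```bash
python3 -c "
from bench import ticket
print(ticket.hand_in())"
```

```text
the job is handed in; nothing more can be done
None
```

The job is done and handed in at about 30 s. The sample pot stands upright in the free front half of the shelf tray, and the reacher lies flat and open on the bench.

- **Retrieval:** I slid the reacher in flat. I squeezed to about 45 mm between the trigger faces, which by the text's figures is about 3 N per jaw (limit about 10 N). The pot came out to about 100 mm in front of the shelf. Partway out I eased off and re-gripped, because the cap looked tilted; it was only wire shadows.
- **Placing:** I released the reacher 75 mm back from the pot, then lifted the pot from above and set it down. Contact came where the tray floor was expected, with a brief 14 N downward press. The arm hid the tray from both cameras at that moment, so I placed by position and force and checked with pictures afterwards.
- **Last checks:** In the final pictures the pot is upright, and the cool pack, bottles, tray pots, beaker and tin look to be where they were. The robot is touching nothing.
- **What disagreed:**
  - In the pictures the open fingertips stood 20–30 mm farther back than described, so I set the grasp heights by picture and force.
  - The first pinpoint of the pot in the side view picked a yellow look-alike, so I found the pot from the top view and checked its outline against the side view.
- **Not checked:** I estimated the force with which the gripper held the pot only from how far the fingers closed. The pot showed no visible damage afterwards.

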